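Clamp a sample disc in the cell with a click wrench

TASK

Slide the white ceramic disc along the plate of the clamp cell, in under the bridge, until it drops flat into its round pocket. Then turn the torque wrench on top of the bridge clockwise (seen from above) until it clicks, stop at once instead of pulling it on to its end stop, and let it spring back and go. Leave the nut tight and the disc in its pocket, and do not disturb the bottle, the beaker or the well plate standing near.

Things in the scene. Friction and masses are not known exactly. Their poses are not given: they have to be found in the camera images.
- disc: the white ceramic sample disc, 60 mm across, 18 mm thick, 0.1 to 0.21 kg, lying flat on the cell's bare plate in front of the bridge (robot's side). Origin: centre of its underside; z is its axis.
- cell: the clamp cell, fixed to the bench. Origin: centre of its underside. Its plate is an aluminium slab 220 mm (x) by 170 mm (y), 30 mm thick. x points along the plate from its bare end (robot's side) in under the bridge, y left, z up. Pocket, bridge and nut are centred 50 mm from the origin in +x.
- pocket (a point): centre of the floor of the round pocket in the plate, with the cell's axes: 63 mm across, 3 mm deep (plate top 3 mm above this point), so a seated disc stands 15 mm proud of the plate. It lies under the bridge, hidden from above.
- bridge (a point): centre of the top of the aluminium bridge bar, 93 mm above the pocket floor, with the cell's axes. The bar is 80 mm (x) by 170 mm (y) by 20 mm thick, on two cheeks 136 mm apart in y and 60 mm long in x. It overhangs the whole pocket, so an upright gripper cannot follow the disc home: lean the fingers, pointing along +x and down.
- foot (a point): centre of the underside of the press foot, a round steel foot 36 mm across hanging from the bridge over the pocket. It does not turn; the nut drives it down 6.5 mm per radian. It starts 24 to 28 mm above the pocket floor, clear of a disc on the plate, and stands 18.5 mm above it when the nut is tight on the disc.
- nut (a point): point on the upright axis of the hex nut on the bridge, straight above the pocket, at the height of the wrench's handle. The wrench stays on this nut and turns level about it. The nut must go clockwise by an unknown 0.9 to 1.35 rad until tight; the handle's direction does not tell how far, as the head sits on the hex at any angle. Turned back, it loosens.
- grip (a point): centre of the wrench's black ribbed grip, 26 mm thick, 92 mm long, 130 mm from the nut's axis. x points along the handle away from the nut, z up. It starts to the right of the cell (-y, within 30 degrees) and has to go round to the robot's side. It needs 1.5 to 2 N while moving as the nut runs down. Let go after the click, it springs back in line and the nut stays put.
- pivot (a point): pivot in the wrench, 30 mm from the nut's axis, about which the handle breaks over. At the grip: nut tight, the force rises at once to about 7 N (6.5 to 8) and there the wrench clicks: from then on the force falls, to 7/8 of its peak 5 mm further on, 2/3 at 11 mm, 1/3 at 22 mm; end stop at 27 mm. The click counts from 5 mm of grip travel past the break; 23 mm is too far.
- pin (a point): free end of the brass tell-tale pin, 8 mm thick, in the outer end of the handle, on its axis. At rest it stands 56.0 mm from the grip's centre (along the grip's x); it comes out 0.6 mm by the time the click counts, 2.8 mm when the handle has been pulled too far.
- bottle_c: bystander: square white plastic bottle, 58x58x116 mm, standing loose on the bench; origin: centre of its underside. To be left alone.
- beaker: bystander: small glass beaker, 54 mm across, 70 mm tall, standing loose on the bench; origin: centre of its underside. To be left alone.
- plate_assay: bystander: flat 96-well plate, 86x128x14 mm, standing loose on the bench; origin: centre of its underside. To be left alone.
Things that resemble listed ones, but are neither listed nor needed, are in the scene too. Of the things shaped like the disc, the white one is meant.

How it is judged:
By the outcome, as a careful person would: the job done as asked, in the order asked, and still so for the second after the job is handed in, with the robot touching nothing.
It also fails if it takes over 69 s, if anything falls off the work surface, if the arm or the gripper's body presses on something with over 40 N, if the wrist force passes 120 N, or if a joint passes its speed limit or range.

ROBOT

A 6-joint arm with a two-finger parallel gripper is mounted at the origin on a cart in front of the work surface, level with it; the furniture and walls round the work are solid. World frame = base frame: x ahead of the robot, y to its left, z up, the work surface at z = 0. Lengths are in m, angles in rad, forces in N, time in s.
With the tool pointing down it reaches from about 0.325 to 0.85 m from the base axis. Payload 4.4 kg.
Tool frame: the origin (TCP) lies at the very end of the fingers, on their centre line; the grasp point (between the pads) lies 19 mm behind it (env.grip_point_offset is the distance from the TCP to the grasp point, in m); x points along the fingers, y is the direction in which the jaws open and shut, and the axes are right-handed (so a half turn about x gives the same grasp; the last joint's range is limited). The gripper opens to 94 mm and grips with 3 to 60 N. Pads are 16 mm wide; open, the fingers measure 119 mm over their backs; the gripper's body (75 mm by 177 mm) begins 78 mm behind the grasp point.
Start: joints at [-1.337, 0.207, 1.542, -0, 1.393, -0.15], TCP at [0.215, -0.533, 0.168] pointing down, gripper open.
Joint ranges: [-2.73, 2.73], [-0.86, 2.22], [0.23, 2.46], [-1.11, 4.25], [0.08, 2.63], [-2.82, 2.82]. Speed limits (rad/s): [2.79, 2.79, 3.14, 3.14, 3.14, 3.14].

INTERFACE

Orientations are given as a unit quaternion [w, x, y, z].
In Python, from station import env gives the robot as it stands.
- The arm moves only by the shell command python3 -m handwheel 'ROWS' [FORCE]. ROWS is JSON, a list of rows, each a list of 3 entries, a list of its own where there are three numbers: the shift along the world's x, y, z in mm, then the turn, a rotation vector about the world's x, y, z in rad, then the closure in counts, from 0 (fully open) to 255 (shut). A call has 1 to 8 rows; each row is the pose to reach, as a shift and turn from the pose commanded when the call began; what a row does not reach only later rows make up. A row lasts 1/10 s, in which the tool goes at most 50 mm and 8.59 degrees, less where a joint would pass 70% of its speed; a pose out of reach is approached as far as the arm can. A call with a gripper value outside its range is refused whole. The fingers move at their own pace and stop on an object; FORCE is the grip in N (left out, the last holds). Time passes only in rows, so rows that repeat a pose let the fingers close. It gives the time, the measured TCP pose, the force and the opening at its end, in the units of the state.
- env.get_obs(): the state, without advancing time (a new reading comes with each control period).
- env.camera(name): name is "scene" or "top"; returns a dict with "frame" (420x560x3 uint8, red, green, blue), "K" (3x3 intrinsics, pixels), "extrinsics" (4x4, takes a point from world to camera coordinates). Camera axes: x right, y down, z forward; pixel columns grow to the right and rows downward; lengths in m; the calibration is good to about 2 mm. A picture is of the moment at which its call begins. There is no depth.
- env.close_job(): hands the job in, once; it reports no verdict.
The state is a dict: "t": time; "q": joint angles; "dq": joint speeds; "tau": joint torques, N m; "eef_pos": TCP position; "eef_rot": TCP orientation; "contact_force": force on the tool from outside, world axes, zero at the start; "wrist_torque": the same for the moment, N m; "grip_width": finger opening in m.
Only numpy, scipy, OpenCV 4.12 (cv2) and the standard library are available. Lean on these libraries where they do the work, as an engineer would, in place of code of your own. Each camera call takes 0.05 s, during which the arm holds its last target.

## Working session

There is one attempt and no reset: what is moved stays moved. The work goes in short steps, Python scripts to look and compute and a shell command to move; the robot and the scene stay as the last step left them, time stands still between calls to the robot, and variables do not carry over. Pictures are saved under pics/ and viewed, and the job is handed in when it is done.

```bash
ls; mkdir -p pics; python3 - <<'E'
from station import env
import cv2
o=env.get_obs()
print({k:(v if not hasattr(v,'round') else v.round(3) if hasattr(v,'shape') else v) for k,v in o.items()}, env.grip_point_offset)
for n in ("scene","top"):
    c=env.camera(n); cv2.imwrite(f"pics/{n}0.png",c["frame"][:,:,::-1]); print(n,c["K"],c["extrinsics"])
E
```

```text
pics
{'t': 0.0, 'q': array([-1.337,  0.207,  1.543,  0.   ,  1.393, -0.151]), 'dq': array([-0.001, -0.001, -0.001,  0.   , -0.   ,  0.001]), 'tau': array([ 0.0000e+00, -3.7087e+01, -2.8141e+01,  7.0000e-02,  3.6000e-02,
       -0.0000e+00]), 'eef_pos': array([ 0.215, -0.532,  0.167]), 'eef_rot': array([-0.134, -0.694, -0.136,  0.694]), 'contact_force': array([-0.23 , -0.143, -0.205]), 'wrist_torque': array([-0.01 , -0.022, -0.027]), 'grip_width': 0.0941107794543102} 0.0188
scene [[441.06383838   0.         279.64342751]
 [  0.         441.06383838 211.14808327]
 [  0.           0.           1.        ]] [[-0.90011971 -0.43529524 -0.01739428  0.54206808]
 [-0.23115571  0.51107389 -0.82787107  0.20783016]
 [ 0.3692581  -0.74116228 -0.56064866  0.82651215]
 [ 0.          0.          0.          1.        ]]
top [[466.34952996   0.         273.85023673]
 [  0.         466.34952996 201.40629703]
 [  0.           0.           1.        ]] [[-0.02043332 -0.9992741  -0.03215194  0.06443787]
 [-0.99246511  0.02415906 -0.12012219  0.58949908]
 [ 0.12081176  0.02945518 -0.99223833  1.15223986]
 [ 0.          0.          0.          1.        ]]
```

View pics/scene0.png

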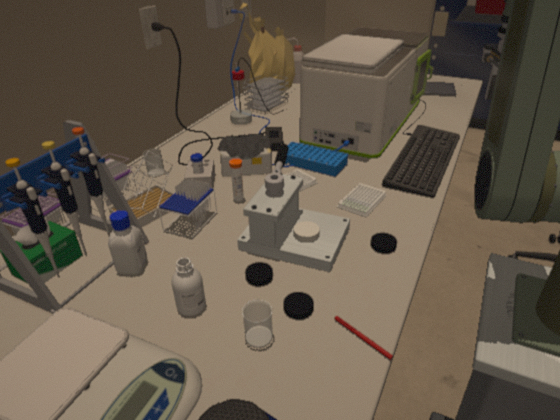

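View pics/top0.png

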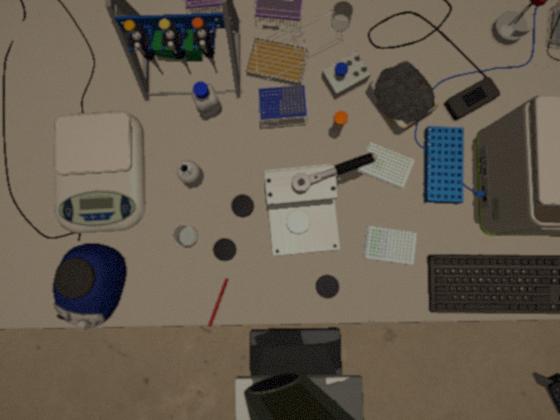

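```bash
python3 - <<'E'
import cv2
a=cv2.imread("pics/top0.png")[135:275,225:425]; a=cv2.convertScaleAbs(a,alpha=1.3); cv2.imwrite("pics/topc.png",cv2.resize(a,None,fx=4,fy=4,interpolation=cv2.INTER_CUBIC))
a=cv2.imread("pics/scene0.png")[150:280,220:400]; a=cv2.convertScaleAbs(a,alpha=1.5);cv2.imwrite("pics/scenec.png",cv2.resize(a,None,fx=4,fy=4,interpolation=cv2.INTER_CUBIC))
E
```

```text
(no output)
```

View pics/topc.png

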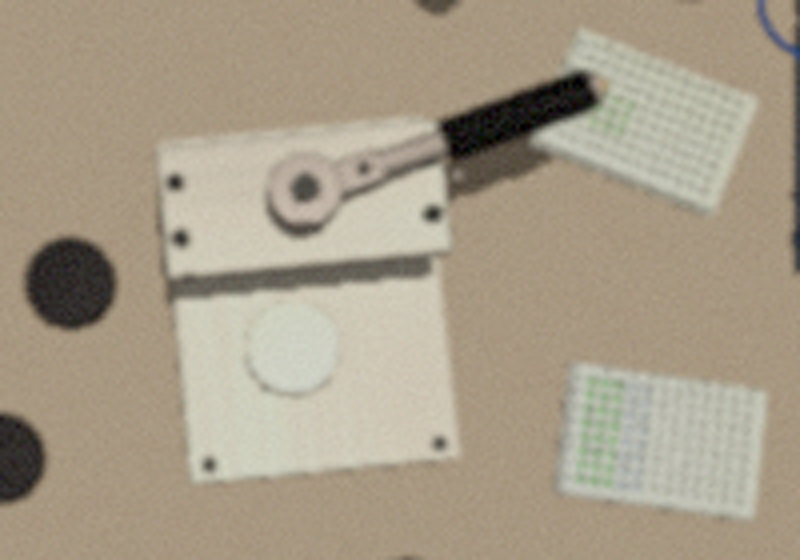

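View pics/scenec.png

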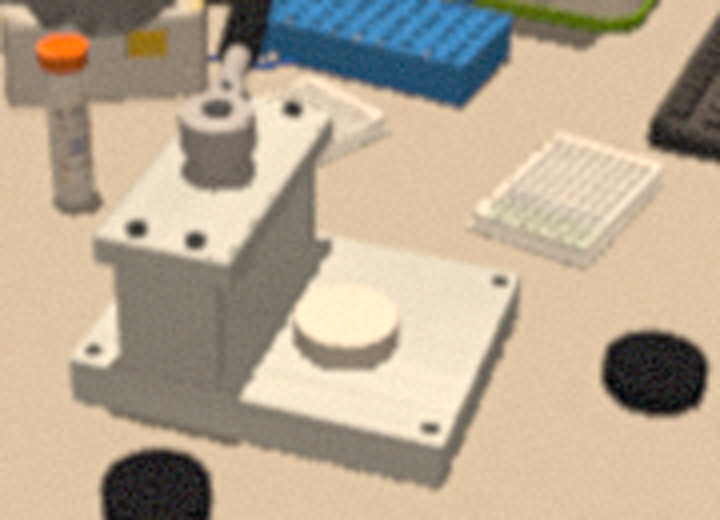

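```bash
cat > h.py <<'E'
import numpy as np, cv2
from station import env
from scipy.optimize import least_squares
C={'scene':(np.array([[441.06383838,0,279.64342751],[0,441.06383838,211.14808327],[0,0,1]]),np.array([[-0.90011971,-0.43529524,-0.01739428,0.54206808],[-0.23115571,0.51107389,-0.82787107,0.20783016],[0.3692581,-0.74116228,-0.56064866,0.82651215]])),
'top':(np.array([[466.34952996,0,273.85023673],[0,466.34952996,201.40629703],[0,0,1]]),np.array([[-0.02043332,-0.9992741,-0.03215194,0.06443787],[-0.99246511,0.02415906,-0.12012219,0.58949908],[0.12081176,0.02945518,-0.99223833,1.15223986]]))}
def proj(n,P):
    K,E=C[n]; P=np.atleast_2d(P); c=P@E[:,:3].T+E[:,3]; p=c@K.T; return p[:,:2]/p[:,2:]
def unproj(n,uv,z):
    K,E=C[n]; R=E[:,:3]; o=-R.T@E[:,3]; d=R.T@np.linalg.solve(K,[*uv,1.]); return o+d*(z-o[2])/d[2]
def ctop(p): return np.array(p)/4+[225,135]
def csc(p): return np.array(p)/4+[220,150]
E
cat > fit.py <<'E'
from h import *
obs=[('top',(-110,85,30),ctop((192,482))),('top',(-110,-85,30),ctop((460,456))),
('top',(90,85,120),ctop((159,143))),('top',(90,-85,120),ctop((437,117))),('top',(10,85,120),ctop((168,277))),('top',(10,-85,120),ctop((450,250))),
('scene',(-110,85,30),csc((445,443))),('scene',(-110,-85,30),csc((520,274))),('scene',(110,85,30),csc((72,365))),
('scene',(90,85,120),csc((95,238))),('scene',(10,85,120),csc((233,266))),('scene',(10,-85,120),csc((332,117)))]
def w(p,l):
    l=np.array(l)/1e3; c,s=np.cos(p[2]),np.sin(p[2]); return np.array([p[0]+c*l[0]-s*l[1],p[1]+s*l[0]+c*l[1],l[2]])
def res(p,o=obs): return np.concatenate([proj(n,w(p,l))[0]-uv for n,l,uv in o])
for sel in (obs,[o for o in obs if o[0]=='top'],[o for o in obs if o[0]=='scene']):
    r=least_squares(res,[0.45,0,0],args=(sel,)); print(r.x.round(4), r.fun.round(1), 'pocket',w(r.x,(50,0,27)).round(4))
E
python3 fit.py; python3 - <<'E'
from h import *
print('disc top', unproj('top',ctop((293,346)),.048), 'scene',unproj('scene',csc((346,322)),.048))
for z in(.13,.14,.15,.16): print(z,'head',unproj('top',ctop((304,187)),z),'pin',unproj('top',ctop((598,83)),z), 'grip ends',unproj('top',ctop((445,142)),z),unproj('top',ctop((594,88)),z))
for n in C:
  K,E=C[n]; print(n,'cam',-E[:,:3].T@E[:,3])
E
```

```text
[ 0.5696 -0.0195  0.0824] [ 0.1  0.4  0.1 -0.1 -1.5  1.1 -0.1  0.  -0.4  0.7  0.7 -0.1 -0.   0.9
  0.2 -0.2 -0.5 -1.3 -0.8 -0.8 -0.6 -0.6  0.5 -1.6] pocket [ 0.6194 -0.0154  0.027 ]
[ 0.5704 -0.0199  0.0718] [-0.2 -0.3 -0.1 -0.  -1.   0.4  0.5 -0.  -0.2 -0.   0.9 -0.1] pocket [ 0.6203 -0.0163  0.027 ]
[ 0.5688 -0.018   0.0961] [ 0.8  1.1  0.  -0.3 -0.4 -0.3 -0.6  0.1 -0.  -0.   0.1 -1.3] pocket [ 0.6185 -0.0132  0.027 ]
disc top [ 0.53717782 -0.00926385  0.048     ] scene [ 0.53448667 -0.00147231  0.048     ]
0.13 head [ 0.6244799  -0.01644914  0.13      ] pin [ 0.68209647 -0.19123003  0.13      ] grip ends [ 0.64917226 -0.1000943   0.13      ] [ 0.67915895 -0.18874919  0.13      ]
0.14 head [ 0.62284748 -0.01614846  0.14      ] pin [ 0.6799336  -0.18932022  0.14      ] grip ends [ 0.64731251 -0.09902353  0.14      ] [ 0.67702313 -0.18686222  0.14      ]
0.15 head [ 0.62121506 -0.01584778  0.15      ] pin [ 0.67777073 -0.1874104   0.15      ] grip ends [ 0.64545276 -0.09795277  0.15      ] [ 0.6748873  -0.18497525  0.15      ]
0.16 head [ 0.61958264 -0.0155471   0.16      ] pin [ 0.67560786 -0.18550059  0.16      ] grip ends [ 0.64359301 -0.09688201  0.16      ] [ 0.67275147 -0.18308828  0.16      ]
scene cam [0.23077099 0.74232272 0.64486839]
top cam [0.44716982 0.01620992 1.21618028]
```

```bash
python3 - <<'E'
from h import *
# average frames for less noise (each 0.05s) : 4 only
f=lambda n: np.mean([env.camera(n)['frame'].astype(float) for _ in range(4)],0)
for n in C:
    a=f(n)[:,:,::-1]; np.save(f"pics/{n}avg.npy",a); cv2.imwrite(f"pics/{n}avg.png",a)
a=cv2.imread("pics/sceneavg.png")[125:215,250:330]; cv2.imwrite("pics/scw.png",cv2.resize(cv2.convertScaleAbs(a,alpha=1.8),None,fx=6,fy=6,interpolation=cv2.INTER_CUBIC))
a=cv2.imread("pics/topavg.png")[140:215,285:385]; cv2.imwrite("pics/tpw.png",cv2.resize(cv2.convertScaleAbs(a,alpha=1.8),None,fx=8,fy=8,interpolation=cv2.INTER_CUBIC))
E
```

```text
[ WARN:0@5.431] global loadsave.cpp:1063 imwrite_ Unsupported depth image for selected encoder is fallbacked to CV_8U.
```

View pics/scw.png

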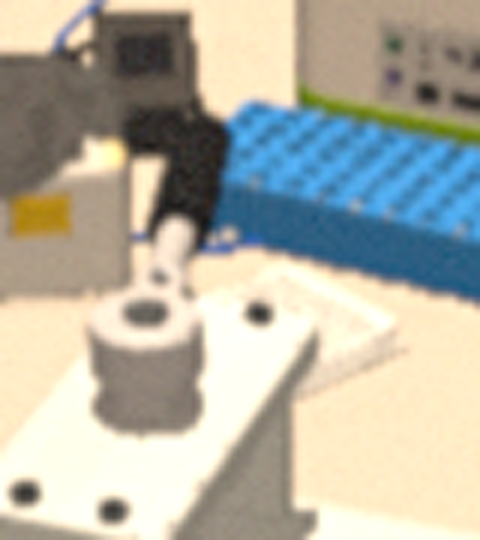

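View pics/tpw.png

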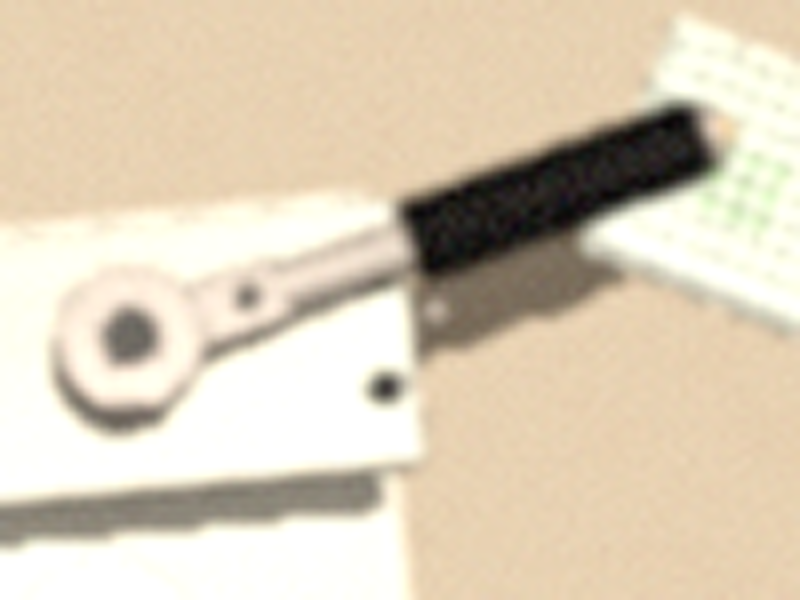

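```bash
cat > fit2.py <<'E'
from fit import *
t8=lambda p:np.array(p)/8+[285,140]
s6=lambda p:np.array(p)/6+[250,125]
def pts(p):
    x,y,yaw,h,th,ht=p[:6]; n=w(p,(50,0,0)); u=np.array([np.cos(th),np.sin(th),0])
    f=lambda r,z:np.array([n[0],n[1],z])+u*r
    return [('top',f(0,ht),t8((130,335))),('top',f(.084,h),t8((410,240))),('top',f(.176,h),t8((703,145))),('top',f(.186,h),t8((735,127))),('top',f(.03,ht),t8((247,296))),('scene',f(0,ht),s6((147,313))),('scene',f(.03,ht),s6((160,277))),('scene',f(.084,h),s6((190,230)))]
def R(p,d=False):
    a=res(p).reshape(-1,2); off={'top':p[6:8],'scene':p[8:10]}
    a=np.array([x-off[o[0]] for x,o in zip(a,obs)])
    b=np.array([proj(n,P)[0]-uv-off[n] for n,P,uv in pts(p)])
    if d: print(b.round(1))
    return np.concatenate([a.ravel(),b.ravel(),p[6:10]*.7])
r=least_squares(R,[.57,-.02,.08,.14,-1.25,.15,0,0,0,0]); p=r.x; print(p.round(4)); R(p,True)
n=w(p,(50,0,0)); print('nut',n,'grip',n+.13*np.array([np.cos(p[4]),np.sin(p[4]),0]), 'th rel', np.degrees(p[4]-p[2]))
E
python3 fit2.py
```

```text
[ 0.5696 -0.0195  0.0824] [ 0.1  0.4  0.1 -0.1 -1.5  1.1 -0.1  0.  -0.4  0.7  0.7 -0.1 -0.   0.9
  0.2 -0.2 -0.5 -1.3 -0.8 -0.8 -0.6 -0.6  0.5 -1.6] pocket [ 0.6194 -0.0154  0.027 ]
[ 0.5704 -0.0199  0.0718] [-0.2 -0.3 -0.1 -0.  -1.   0.4  0.5 -0.  -0.2 -0.   0.9 -0.1] pocket [ 0.6203 -0.0163  0.027 ]
[ 0.5688 -0.018   0.0961] [ 0.8  1.1  0.  -0.3 -0.4 -0.3 -0.6  0.1 -0.  -0.   0.1 -1.3] pocket [ 0.6185 -0.0132  0.027 ]
[ 0.5702 -0.0215  0.0798  0.1512 -1.2671  0.1605  0.413   0.1085 -0.2107
 -1.0555]
[[ 0.2 -0.5]
 [-0.5  0.4]
 [ 0.5 -0.4]
 [ 0.6  0.5]
 [-2.   0.2]
 [ 0.3  0.2]
 [ 0.2 -0.3]
 [-1.3  0.1]]
nut [ 0.62001113 -0.01748341  0.        ] grip [ 0.65888494 -0.14153512  0.        ] th rel -77.17313188873737
```

```bash
cat > ov.py <<'E'
from fit2 import *
def ov(n,img,box,s,polys,out):
    a=img[box[1]:box[3],box[0]:box[2]]; a=cv2.resize(cv2.convertScaleAbs(a,alpha=1.5),None,fx=s,fy=s,interpolation=cv2.INTER_CUBIC)
    for P,col in polys:
        uv=proj(n,P)-(p[6:8] if n=='top' else p[8:10]); q=((uv-[box[0],box[1]]+.5)*s-.5)
        cv2.polylines(a,[np.round(q).astype(int)],False,col,1)
    cv2.imwrite(out,a)
def circ(x,y,z,r=.03): t=np.linspace(0,2*np.pi,60); return np.c_[x+r*np.cos(t),y+r*np.sin(t),0*t+z]
def rect(x0,x1,y0,y1,z): return np.array([w(p,q) for q in [(x0,y0,z),(x1,y0,z),(x1,y1,z),(x0,y1,z),(x0,y0,z)]])
E
python3 - <<'E'
from ov import *
P=[(circ(.5365,-.008,.048),(0,0,255)),(circ(.5365,-.008,.030),(0,255,255)),(rect(-110,110,-85,85,30),(255,0,0)),(rect(10,90,-85,85,120),(0,160,0)),(circ(*w(p,(50,0,0))[:2],.16,.018),(0,0,255))]
ov('top',cv2.imread('pics/topavg.png'),(260,155,350,260),6,P,'pics/o1.png')
ov('scene',cv2.imread('pics/sceneavg.png'),(235,165,355,270),6,P,'pics/o2.png')
from scipy.spatial.transform import Rotation as Ro
o=env.get_obs(); print(Ro.from_quat(o['eef_rot'],scalar_first=True).as_matrix().round(3))
E
```

```text
[ 0.5696 -0.0195  0.0824] [ 0.1  0.4  0.1 -0.1 -1.5  1.1 -0.1  0.  -0.4  0.7  0.7 -0.1 -0.   0.9
  0.2 -0.2 -0.5 -1.3 -0.8 -0.8 -0.6 -0.6  0.5 -1.6] pocket [ 0.6194 -0.0154  0.027 ]
[ 0.5704 -0.0199  0.0718] [-0.2 -0.3 -0.1 -0.  -1.   0.4  0.5 -0.  -0.2 -0.   0.9 -0.1] pocket [ 0.6203 -0.0163  0.027 ]
[ 0.5688 -0.018   0.0961] [ 0.8  1.1  0.  -0.3 -0.4 -0.3 -0.6  0.1 -0.  -0.   0.1 -1.3] pocket [ 0.6185 -0.0132  0.027 ]
[ 0.5702 -0.0215  0.0798  0.1512 -1.2671  0.1605  0.413   0.1085 -0.2107
 -1.0555]
[[ 0.2 -0.5]
 [-0.5  0.4]
 [ 0.5 -0.4]
 [ 0.6  0.5]
 [-2.   0.2]
 [ 0.3  0.2]
 [ 0.2 -0.3]
 [-1.3  0.1]]
nut [ 0.62001113 -0.01748341  0.        ] grip [ 0.65888494 -0.14153512  0.        ] th rel -77.17313188873737
[[-0.     0.374 -0.927]
 [ 0.    -0.927 -0.374]
 [-1.    -0.     0.   ]]
```

View pics/o1.png

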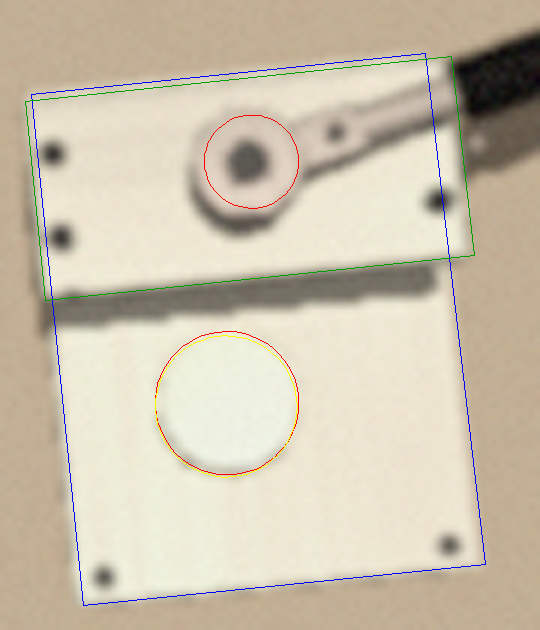

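View pics/o2.png

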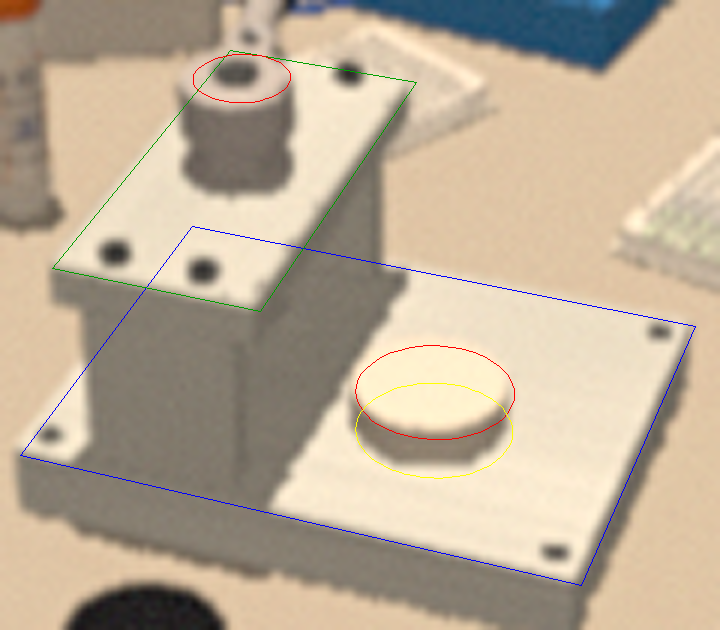

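```bash
cat > icp.py <<'E'
from h import *
from scipy.ndimage import map_coordinates, gaussian_filter
IM={n:gaussian_filter(np.load(f'pics/{n}avg.npy').mean(2),0.8) for n in C}
def w(p,l):
    l=np.atleast_2d(l)/1e3; c,s=np.cos(p[2]),np.sin(p[2]); return np.c_[p[0]+c*l[:,0]-s*l[:,1],p[1]+s*l[:,0]+c*l[:,1],l[:,2]]
L=lambda a,b,n=25: np.linspace(a,b,n)
E={'top':[L((-110,-80,30),(-110,80,30)),L((-105,85,30),(0,85,30)),L((-105,-85,30),(0,-85,30)),L((10,-80,120),(10,80,120)),L((15,85,120),(85,85,120),12),L((15,-85,120),(60,-85,120),10),L((90,80,120),(90,-45,120))],
'scene':[L((-110,-80,30),(-110,80,30)),L((-105,85,30),(5,85,30)),L((15,85,120),(85,85,120),12),L((10,-60,120),(10,80,120))]}
t=np.linspace(0,2*np.pi,48,endpoint=False)
def P3(q,n):
    out=[w(q,e) for e in E[n]]
    out.append(np.c_[q[3]+.03*np.cos(t),q[4]+.03*np.sin(t),0*t+.048]); return out
def meas(q,off,n,R):
    T=[];N=[];P=[];G=[]
    for k,e in enumerate(P3(q,n)):
        uv=proj(n,e)+off; d=np.gradient(uv,axis=0)
        if k==len(E[n]): d=np.roll(uv,-1,0)-np.roll(uv,1,0)
        nn=np.c_[-d[:,1],d[:,0]]/np.linalg.norm(d,axis=1)[:,None]
        s=np.arange(-R,R+.01,.1)
        S=uv[:,None]+s[None,:,None]*nn[:,None]
        v=map_coordinates(IM[n],[S[...,1],S[...,0]],order=3); g=np.abs(np.gradient(v,axis=1))
        i=g.argmax(1); ok=(g.max(1)>0.6)&(i>0)&(i<len(s)-1)
        T.append((k,nn[ok],(uv+s[i][:,None]*nn)[ok],ok))
    return T
def fit(cams,q,joint=True):
    off={c:np.zeros(2) for c in cams}
    for it in range(12):
        R=3 if it<6 else 2
        M={c:meas(q,off[c],c,R) for c in cams}
        def res(z):
            r=[]
            for j,c in enumerate(cams):
                o=z[5+2*j:7+2*j]; e=P3(z,c)
                for k,nn,m,ok in M[c]: r.append(((proj(c,e[k][ok])+o-m)*nn).sum(1))
            return np.concatenate(r+[z[5:]*8])
        z=least_squares(res,np.r_[q,*[off[c] for c in cams]],loss='soft_l1',f_scale=.3,x_scale=np.r_[.01,.01,.05,.01,.01,np.ones(2*len(cams))]).x
        q=z[:5]; off={c:z[5+2*j:7+2*j] for j,c in enumerate(cams)}
    rr=res(z)[:-2*len(cams)]
    return q,off,np.median(np.abs(rr))
if __name__=='__main__':
  for cams in (['top'],['scene'],['top','scene']):
    q,off,m=fit(cams,np.array([.5698,-.0195,.08,.5365,-.008]))
    d=np.array([q[3]-q[0],q[4]-q[1]]); c,s=np.cos(q[2]),np.sin(q[2])
    print(cams,q.round(4),{k:v.round(2) for k,v in off.items()},round(m,2),'pocket',w(q,(50,0,27))[0].round(4),'disc in cell',(c*d[0]+s*d[1]).round(4),(-s*d[0]+c*d[1]).round(4))
E
python3 icp.py
```

```text
['top'] [ 0.5715 -0.0193  0.0698  0.5414 -0.0087] {'top': array([0., 0.])} 0.2 pocket [ 0.6214 -0.0158  0.027 ] disc in cell -0.0293 0.0127
['scene'] [ 0.5712 -0.0194  0.0778  0.5395 -0.0087] {'scene': array([0., 0.])} 0.1 pocket [ 0.621  -0.0155  0.027 ] disc in cell -0.0307 0.0131
['top', 'scene'] [ 0.5713 -0.0192  0.0737  0.5405 -0.0087] {'top': array([-0.02, -0.06]), 'scene': array([ 0.07, -0.  ])} 0.2 pocket [ 0.6211 -0.0156  0.027 ] disc in cell -0.0299 0.0128
```

```bash
cat > pl.py <<'E'
from h import *
from scipy.spatial.transform import Rotation as Ro
def Rt(psi,down,sgn=-1):
    x=np.array([np.cos(psi)*np.cos(down),np.sin(psi)*np.cos(down),-np.sin(down)]); y=sgn*np.array([-np.sin(psi),np.cos(psi),0]); return np.c_[x,y,np.cross(x,y)]
def go(pos,R):
    o=env.get_obs(); R0=Ro.from_quat(o['eef_rot'],scalar_first=True).as_matrix()
    print('t',round(o['t'],2),'pos',o['eef_pos'].round(4),'shift mm',((np.array(pos)-o['eef_pos'])*1e3).round(1),'turn',Ro.from_matrix(R@R0.T).as_rotvec().round(4))
E
python3 - <<'E'
from pl import *
go((.4907,-.0044,.11),Rt(-.085,np.pi/4))
n=np.array([.6211,-.0156])
for h in (.140,.145,.15,.155):
    for nm,px in (('in',(410,240)),('out',(703,145)),('pin',(735,127))):
        q=unproj('top',(np.array(px)+.5)/8-.5+[285,140],h)[:2]-n; print(h,nm,np.hypot(*q).round(4),np.arctan2(q[1],q[0]).round(4),end=' | ')
    print()
E
```

```text
t 0.5 pos [ 0.2153 -0.5332  0.1682] shift mm [275.4 528.8 -58.2] turn [ 0.1179 -0.7835 -0.4443]
0.14 in 0.0873 -1.2386 | 0.14 out 0.1773 -1.2591 | 0.14 pin 0.1879 -1.2489 | 
0.145 in 0.0865 -1.2468 | 0.145 out 0.1761 -1.2632 | 0.145 pin 0.1866 -1.2527 | 
0.15 in 0.0857 -1.2553 | 0.15 out 0.1748 -1.2674 | 0.15 pin 0.1854 -1.2566 | 
0.155 in 0.0849 -1.2639 | 0.155 out 0.1736 -1.2716 | 0.155 pin 0.1841 -1.2606 |
```

```bash
python3 -m handwheel '[[[275,529,0],[0.118,-0.7835,-0.444],157],[[275,529,0],[0.118,-0.7835,-0.444],157],[[275,529,0],[0.118,-0.7835,-0.444],157],[[275,529,0],[0.118,-0.7835,-0.444],157],[[275,529,0],[0.118,-0.7835,-0.444],157],[[275,529,0],[0.118,-0.7835,-0.444],157],[[275,529,0],[0.118,-0.7835,-0.444],157],[[275,529,0],[0.118,-0.7835,-0.444],157]]' 20; python3 - <<'E'
from pl import *
go((.4907,-.0044,.10),Rt(-.085,np.pi/4)); print(env.get_obs()['grip_width'])
E
```

```text
t: 1.3
eef_pos: [0.3992, -0.1802, 0.1691]
eef_rot: [-0.017, 0.923, -0.043, -0.382]
contact_force: [11.9, -8.6, 7.7]
grip_width: 0.0364
t 1.3 pos [ 0.3992 -0.1802  0.1691] shift mm [ 91.5 175.8 -69.1] turn [ 0.0012 -0.0002  0.0068]
0.036432038072040374
```

```bash
python3 -m handwheel '[[[46,88,0],[0,0,0.006],157],[[88,169,0],[0,0,0.006],157],[[88,169,0],[0,0,0.006],157],[[88,169,0],[0,0,0.006],157],[[88,169,0],[0,0,0.006],157],[[88,169,-40],[0,0,0.006],157],[[88,169,-60],[0,0,0.006],157],[[88,169,-60],[0,0,0.006],157]]'; python3 - <<'E'
from pl import *
go((.4907,-.0044,.039),Rt(-.085,np.pi/4)); print(env.get_obs()['contact_force'].round(2))
E
```

```text
t: 2.1
eef_pos: [0.4983, -0.007, 0.1106]
eef_rot: [-0.015, 0.92, -0.035, -0.39]
contact_force: [-0.7, 0.1, -0.5]
grip_width: 0.0363
t 2.1 pos [ 0.4983 -0.007   0.1106] shift mm [ -7.6   2.6 -71.6] turn [-0.002  -0.0161 -0.0086]
[-0.74  0.05 -0.51]
```

```bash
python3 -m handwheel '[[[-9,2.5,0],[-0.002,-0.016,-0.0086],157],[[-9,2.5,-30],[-0.002,-0.016,-0.0086],157],[[-9,2.5,-60],[-0.002,-0.016,-0.0086],157],[[-9,2.5,-70],[-0.002,-0.016,-0.0086],157],[[-9,2.5,-70],[-0.002,-0.016,-0.0086],157]]'; python3 - <<'E'
from pl import *
go((.4907,-.0044,.038),Rt(-.085,np.pi/4)); print(env.get_obs()['contact_force'].round(2))
a=env.camera('scene')['frame'][:,:,::-1][150:270,230:390]; cv2.imwrite('pics/a1.png',cv2.resize(cv2.convertScaleAbs(a,alpha=1.6),None,fx=5,fy=5,interpolation=cv2.INTER_CUBIC))
a=env.camera('top')['frame'][:,:,::-1][150:270,230:390]; cv2.imwrite('pics/a2.png',cv2.resize(cv2.convertScaleAbs(a,alpha=1.6),None,fx=5,fy=5,interpolation=cv2.INTER_CUBIC))
E
```

```text
t: 2.6
eef_pos: [0.5181, -0.0037, 0.0526]
eef_rot: [-0.017, 0.922, -0.041, -0.385]
contact_force: [1.6, -0.1, 0.7]
grip_width: 0.036
t 2.6 pos [ 0.5181 -0.0037  0.0526] shift mm [-27.4  -0.7 -14.6] turn [ 0.     -0.0067  0.0035]
[ 1.65 -0.11  0.65]
```

View pics/a1.png

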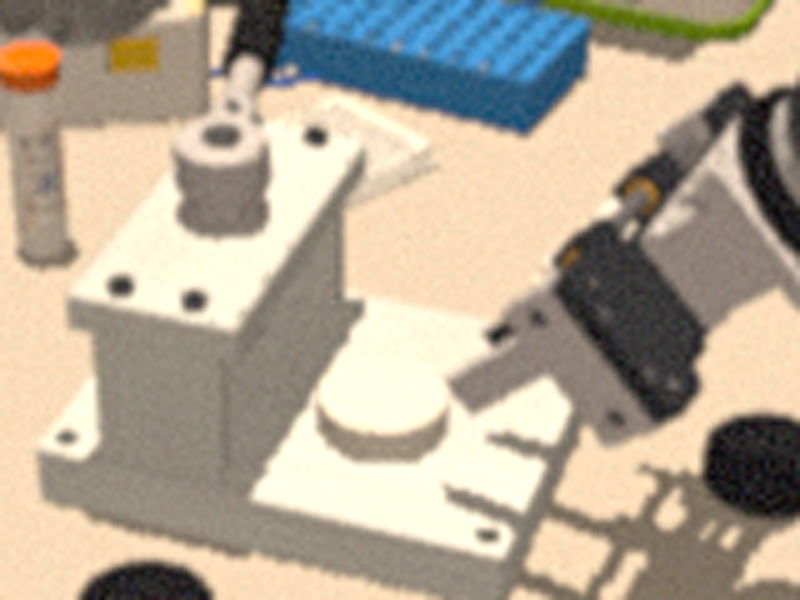

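View pics/a2.png

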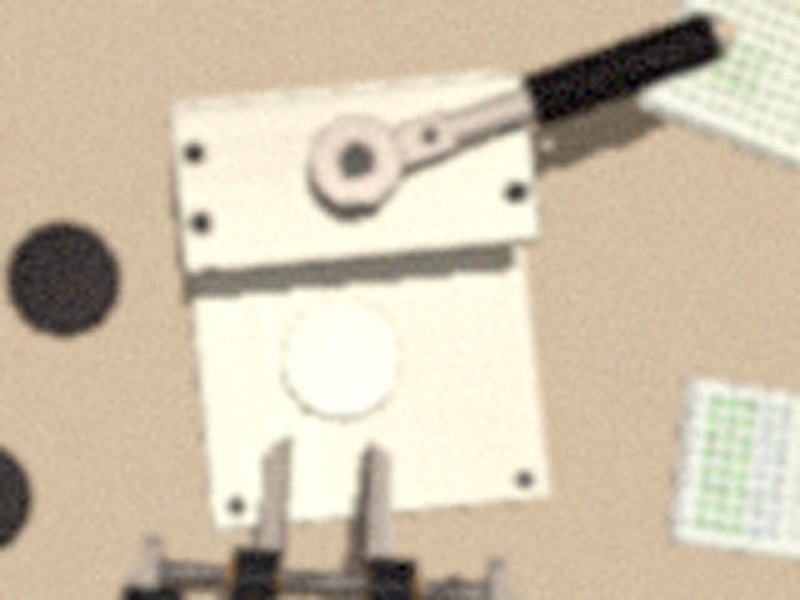

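```bash
python3 - <<'E'
from pl import *
go((.4907,-.0044,.038),Rt(-.085,np.pi/4)); print(env.get_obs()['contact_force'].round(2))
E
```

```text
t 2.7 pos [ 0.5167 -0.0032  0.051 ] shift mm [-26.   -1.2 -13. ] turn [-0.0024 -0.01    0.0045]
[-0.7   0.84 -0.81]
```

```bash
python3 -m handwheel '[[[-26,-1,0],[-0.002,-0.01,0.0045],157],[[-26,-1,-2],[-0.002,-0.01,0.0045],157],[[-26,-1,-8],[-0.002,-0.01,0.0045],157],[[-26,-1,-13],[-0.002,-0.01,0.0045],157],[[-26,-1,-13],[-0.002,-0.01,0.0045],157],[[-26,-1,-13],[-0.002,-0.01,0.0045],157]]'; python3 - <<'E'
from pl import *
go((.5915,-.0131,.038),Rt(-.085,np.pi/4)); print(env.get_obs()['contact_force'].round(2))
E
```

```text
t: 3.3
eef_pos: [0.5165, -0.002, 0.042]
eef_rot: [-0.015, 0.92, -0.04, -0.39]
contact_force: [0.2, -0.1, -0.7]
grip_width: 0.0365
t 3.3 pos [ 0.5165 -0.002   0.042 ] shift mm [ 75.  -11.1  -4. ] turn [ 0.0032 -0.0158  0.0005]
[ 0.23 -0.13 -0.73]
```

```bash
python3 - <<'E'
from pl import *
o=env.get_obs(); print(o['q'].round(3),o['dq'].round(3)); E=Ro.from_quat(o['eef_rot'],scalar_first=True).as_matrix(); print(E.round(3))
E
```

```text
[-0.26  -0.099  2.46   1.426  0.119  0.017] [ 0.005  0.001  0.001  0.013 -0.002 -0.022]
[[ 0.693 -0.085 -0.716]
 [-0.063 -0.996  0.058]
 [-0.718  0.004 -0.696]]
```

```bash
python3 - <<'E'
from pl import *
go((.500,-.0055,.055),Rt(-.085,np.radians(58)))
E
```

```text
t 3.3 pos [ 0.5165 -0.002   0.042 ] shift mm [-16.5  -3.5  13. ] turn [0.0225 0.2102 0.    ]
```

```bash
python3 -m handwheel '[[[0,-2,13],[0.012,0.11,0],157],[[-8,-3,16],[0.022,0.21,0],157],[[-16,-3.5,16],[0.022,0.21,0],157],[[-16,-3.5,16],[0.022,0.21,0],157],[[-16,-3.5,16],[0.022,0.21,0],157],[[-16,-3.5,16],[0.022,0.21,0],157]]'; python3 - <<'E'
from pl import *
go((.50,-.0055,.037),Rt(-.085,np.radians(58)));o=env.get_obs(); print(o['q'].round(3),o['dq'].round(3))
E
```

```text
t: 3.9
eef_pos: [0.5002, -0.0074, 0.0584]
eef_rot: [-0.019, 0.873, -0.04, -0.485]
contact_force: [1.2, 0.5, 0.1]
grip_width: 0.0366
t 3.9 pos [ 0.5002 -0.0074  0.0584] shift mm [ -0.2   1.9 -21.4] turn [ 0.0047 -0.002   0.0031]
[-0.251 -0.177  2.322  0.189  0.452  1.259] [ 0.051 -0.05  -0.191 -1.326  0.437  1.356]
```

```bash
python3 -m handwheel '[[[0,2,0],[0.005,-0.002,0.003],157],[[0,2,0],[0.005,-0.002,0.003],157],[[0,2,-10],[0.005,-0.002,0.003],157],[[0,2,-21],[0.005,-0.002,0.003],157],[[0,2,-21],[0.005,-0.002,0.003],157]]'; python3 - <<'E'
from pl import *
go((.50,-.0055,.037),Rt(-.085,np.radians(58)));o=env.get_obs(); print(o['q'].round(3),o['dq'].round(3))
for n in C:
    a=env.camera(n)['frame'][:,:,::-1][150:270,230:390]; cv2.imwrite(f'pics/b{n}.png',cv2.resize(cv2.convertScaleAbs(a,alpha=1.6),None,fx=5,fy=5,interpolation=cv2.INTER_CUBIC))
E
```

```text
t: 4.4
eef_pos: [0.4973, -0.0025, 0.0332]
eef_rot: [-0.023, 0.873, -0.034, -0.486]
contact_force: [0.7, 0.2, -0.6]
grip_width: 0.0359
t 4.4 pos [ 0.4973 -0.0025  0.0332] shift mm [ 2.7 -3.   3.8] turn [-0.0063 -0.0045 -0.0029]
[-0.253 -0.116  2.342  0.256  0.381  1.19 ] [-0.001 -0.018 -0.02  -0.016  0.018  0.016]
```

View pics/bscene.png

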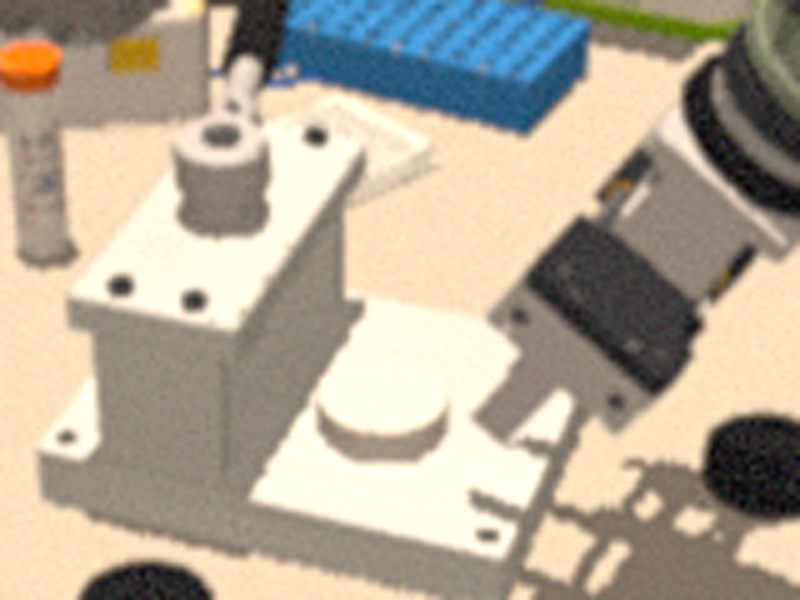

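View pics/btop.png

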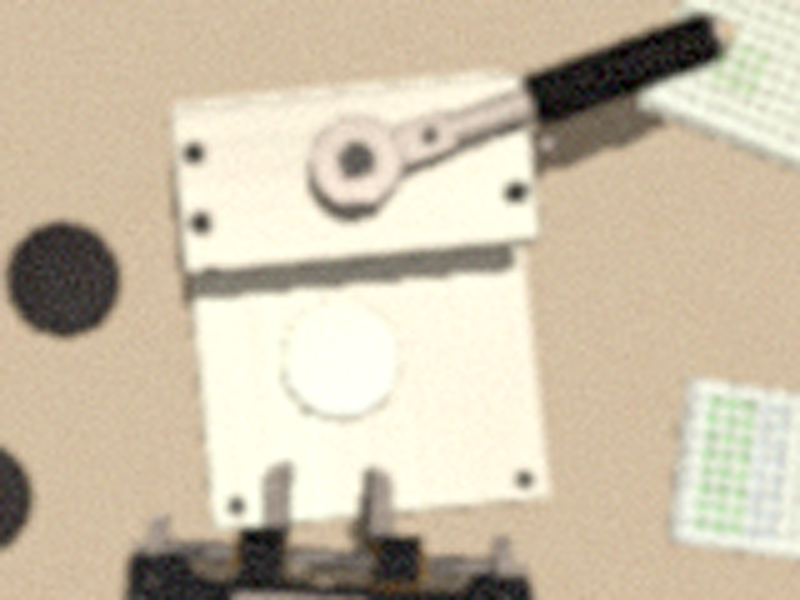

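```bash
python3 -m handwheel '[[[1,-3,3],[-0.006,-0.0045,-0.003],157],[[6,-3.5,3.5],[-0.006,-0.0045,-0.003],157],[[11,-4,3.5],[-0.006,-0.0045,-0.003],157],[[16,-4.5,3.5],[-0.006,-0.0045,-0.003],157],[[21,-5,3.5],[-0.006,-0.0045,-0.003],157],[[26,-5.5,3.5],[-0.006,-0.0045,-0.003],157],[[31,-6,3.5],[-0.006,-0.0045,-0.003],157],[[31,-6,3.5],[-0.006,-0.0045,-0.003],157]]'; python3 - <<'E'
from pl import *
go((.5903,-.013,.037),Rt(-.085,np.radians(58)));o=env.get_obs(); print(o['q'].round(3),o['dq'].round(3),o['contact_force'].round(2))
for n in ['top']:
    a=env.camera(n)['frame'][:,:,::-1][150:270,230:390]; cv2.imwrite(f'pics/c{n}.png',cv2.resize(cv2.convertScaleAbs(a,alpha=1.4),None,fx=5,fy=5,interpolation=cv2.INTER_CUBIC))
E
```

```text
t: 5.3
eef_pos: [0.5317, -0.0093, 0.0394]
eef_rot: [-0.02, 0.875, -0.037, -0.482]
contact_force: [0.1, 0.3, 0.2]
grip_width: 0.0361
t 5.3 pos [ 0.5317 -0.0093  0.0394] shift mm [58.6 -3.7 -2.4] turn [ 0.0014  0.0051 -0.0003]
[-0.24  -0.049  2.27   0.227  0.371  1.227] [ 0.    -0.009  0.019  0.001  0.007 -0.004] [0.08 0.34 0.15]
```

View pics/ctop.png

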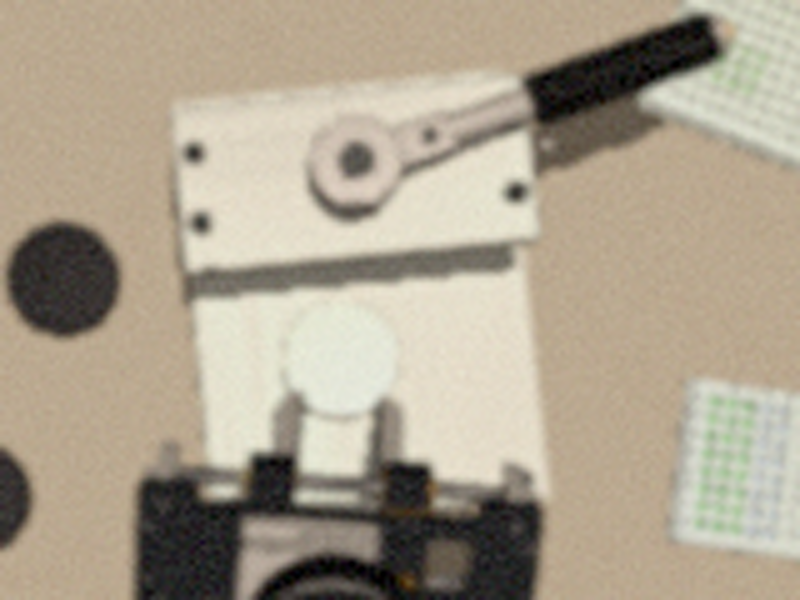

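```bash
python3 - <<'E'
from pl import *
o=env.get_obs(); R=Ro.from_quat(o['eef_rot'],scalar_first=True).as_matrix(); T=o['eef_pos']
for n in C:
    f=env.camera(n)['frame'][:,:,::-1]; b=(230,150,390,270) if n=='top' else (280,190,360,250); s=5 if n=='top' else 10
    a=cv2.resize(cv2.convertScaleAbs(f[b[1]:b[3],b[0]:b[2]],alpha=1.3),None,fx=s,fy=s,interpolation=cv2.INTER_CUBIC)
    def d(P,col): 
        q=((proj(n,P)-[b[0],b[1]]+.5)*s-.5); 
        for x in q: cv2.circle(a,tuple(np.round(x).astype(int)),3,col,-1)
    d(T[None],(0,0,255))
    for sy in (-1,1):
        for sz in (-1,1): d(T+R@np.array([0,sy*.018,sz*.008]),(0,255,0) if sz>0 else (255,0,0))
    t=np.linspace(0,6.28,40); d(np.c_[.5405+.03*np.cos(t),-.0087+.03*np.sin(t),0*t+.048],(0,200,255))
    cv2.imwrite(f'pics/d{n}.png',a)
E
```

```text
(no output)
```

View pics/dtop.png

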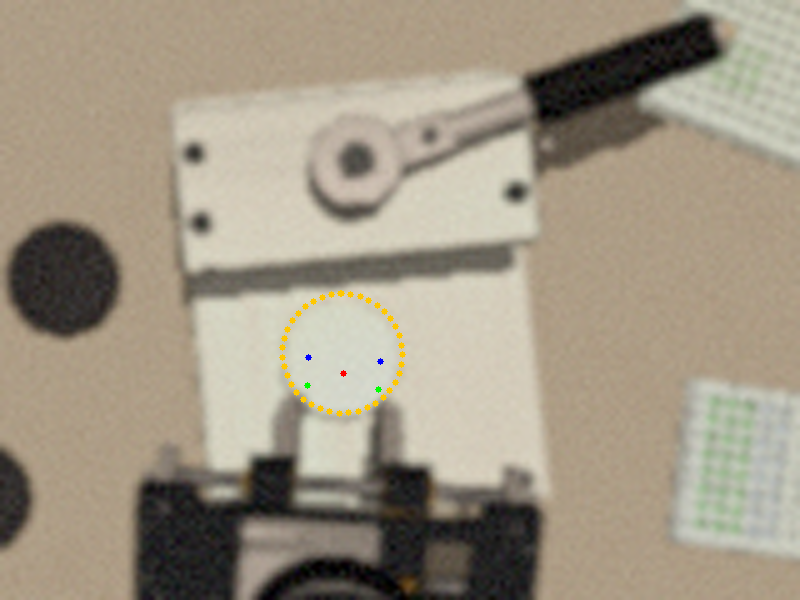

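View pics/dscene.png

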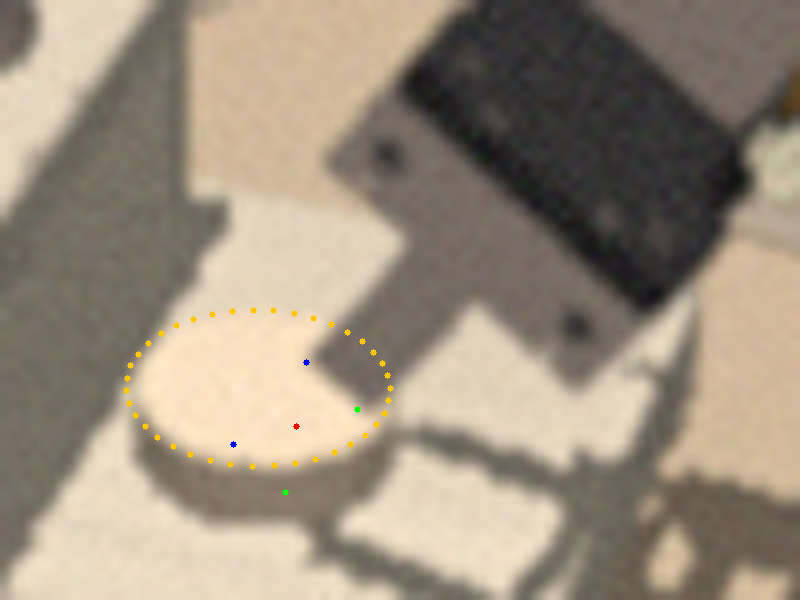

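```bash
python3 - <<'E'
from icp import *
q=np.array([.5713,-.0192,.0737,.5405,-.0087])
for n,b in (('top',(260,155,350,260)),('scene',(235,165,355,270))):
    s=6; f=cv2.imread(f'pics/{n}avg.png')
    a=cv2.resize(cv2.convertScaleAbs(f[b[1]:b[3],b[0]:b[2]],alpha=1.3),None,fx=s,fy=s,interpolation=cv2.INTER_CUBIC)
    for k,P in enumerate(P3(q,n)+[np.c_[.5365+.03*np.cos(t),-.008+.03*np.sin(t),0*t+.048]]):
        z=np.round((proj(n,P)-[b[0],b[1]]+.5)*s-.5).astype(int); cv2.polylines(a,[z],False,(0,0,255) if k<=len(E[n]) else (255,0,0),1)
    cv2.imwrite(f'pics/e{n}.png',a)
E
```

```text
(no output)
```

View pics/etop.png

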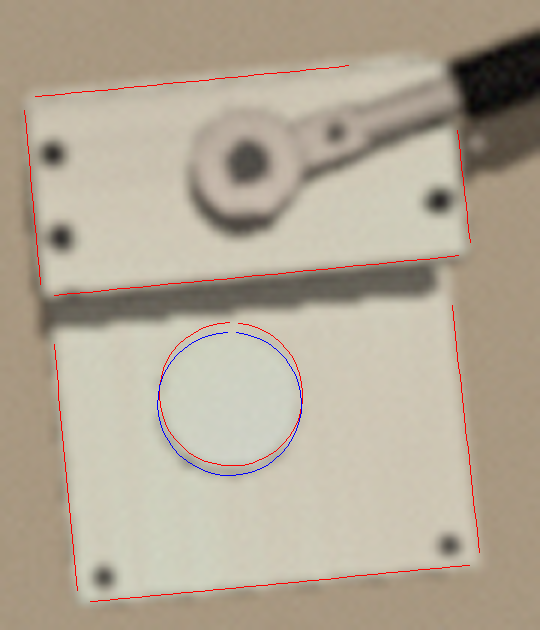

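View pics/escene.png

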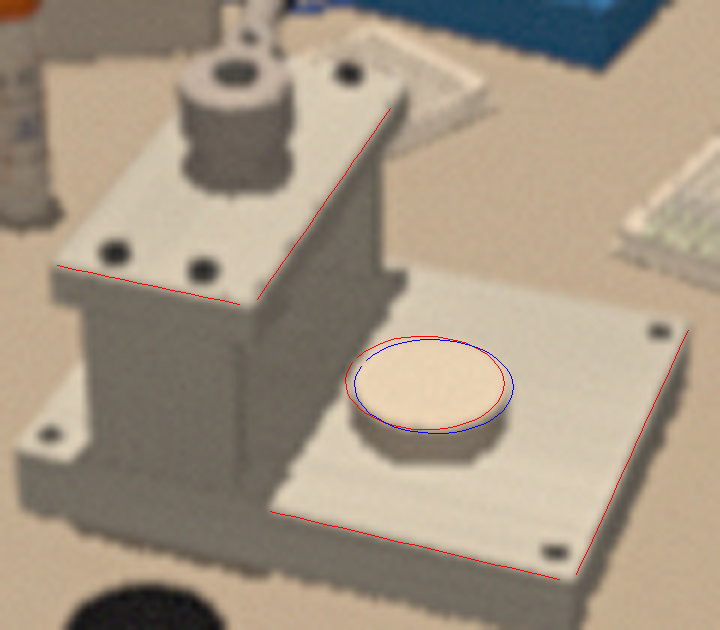

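```bash
python3 - <<'E'
from pl import *
def tri(ut,us):
    r=least_squares(lambda X:np.r_[proj('top',X)[0]-ut,proj('scene',X)[0]-us],[.5,0,.05]); return r.x.round(4),r.fun.round(2)
o=env.get_obs(); R=Ro.from_quat(o['eef_rot'],scalar_first=True).as_matrix(); T=o['eef_pos']
for ut,us in (((293,398),(345,378)),((290,392),(325,355)),((297,400),(372,402)),((385,398),(345,378))):
    X,f=tri((np.array(ut)+.5)/5-.5+[230,150],(np.array(us)+.5)/10-.5+[280,190]); print(X,f,'in tool',(R.T@(X-T)).round(4))
print(T, o['grip_width'])
E
```

```text
[0.5133 0.0152 0.0747] [ 0.53  1.43 -1.36 -0.13] in tool [-0.0406 -0.0226 -0.0029]
[0.5167 0.0168 0.0809] [ 0.41  1.09 -1.04 -0.1 ] in tool [-0.0441 -0.0245 -0.0089]
[0.5101 0.0124 0.0675] [ 0.9   2.46 -2.32 -0.22] in tool [-0.036  -0.0196  0.0035]
[ 0.5224 -0.0283  0.0421] [-0.67 -1.83  1.78  0.17] in tool [-0.0062  0.0199  0.0038]
[ 0.53051829 -0.00900277  0.03887267] 0.035948778922104685
```

```bash
python3 - <<'E'
from pl import *
o=env.get_obs(); print(o['t'],o['eef_pos'],o['contact_force'])
f=env.camera('top')['frame'][:,:,::-1][215:275,250:345]; cv2.imwrite('pics/f1.png',cv2.resize(cv2.convertScaleAbs(f,alpha=1.5),None,fx=8,fy=8,interpolation=cv2.INTER_CUBIC))
f=env.camera('scene')['frame'][:,:,::-1][185:260,280:380]; cv2.imwrite('pics/f2.png',cv2.resize(cv2.convertScaleAbs(f,alpha=1.5),None,fx=8,fy=8,interpolation=cv2.INTER_CUBIC))
E
```

```text
5.45 [ 0.53051829 -0.00900277  0.03887267] [-0.65205899  0.19153018 -0.73832729]
```

View pics/f1.png

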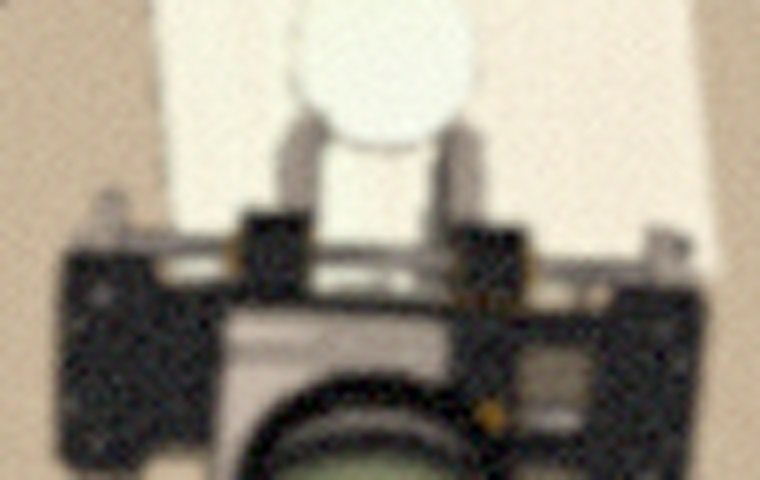

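View pics/f2.png

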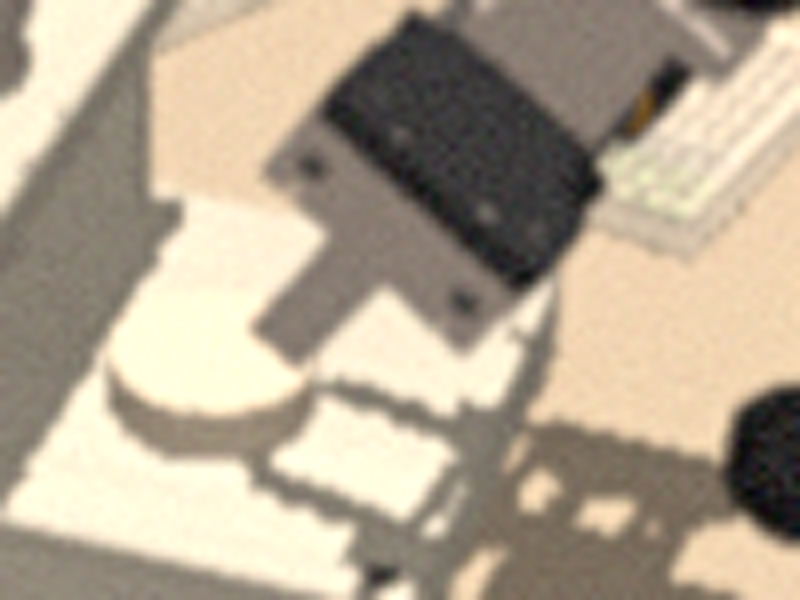

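```bash
cat > ovl.py <<'E'
from pl import *
import sys
def draw(tag,dx=0,boxes={'top':(230,150,390,270),'scene':(270,150,380,260)},extra=[]):
    o=env.get_obs(); R=Ro.from_quat(o['eef_rot'],scalar_first=True).as_matrix(); T=o['eef_pos']
    hw=o['grip_width']/2
    for n in C:
        f=env.camera(n)['frame'][:,:,::-1]; b=boxes[n]; s=min(800//(b[2]-b[0]),600//(b[3]-b[1]))
        a=cv2.resize(cv2.convertScaleAbs(f[b[1]:b[3],b[0]:b[2]],alpha=1.3),None,fx=s,fy=s,interpolation=cv2.INTER_CUBIC)
        def d(P,col):
            q=((proj(n,P)-[b[0],b[1]]+.5)*s-.5); cv2.polylines(a,[np.round(q).astype(int)],False,col,1)
        L=lambda l:T+(R@np.array(l,float).T).T
        d(L([(-.097,-.0885,-.0375),(-.097,.0885,-.0375),(-.097,.0885,.0375),(-.097,-.0885,.0375),(-.097,-.0885,-.0375)]),(0,0,255))
        for sg in (-1,1):
            for y in (hw,hw+.0125): d(L([(-.097,sg*y,-.008),(dx,sg*y,-.008),(dx,sg*y,.008),(-.097,sg*y,.008)]),(0,255,0) if sg>0 else (255,0,0))
        for P,c in extra: d(P,c)
        cv2.imwrite(f'pics/{tag}{n}.png',a)
E
python3 -c "
from ovl import *
draw('g')"
```

```text
(no output)
```

View pics/gtop.png

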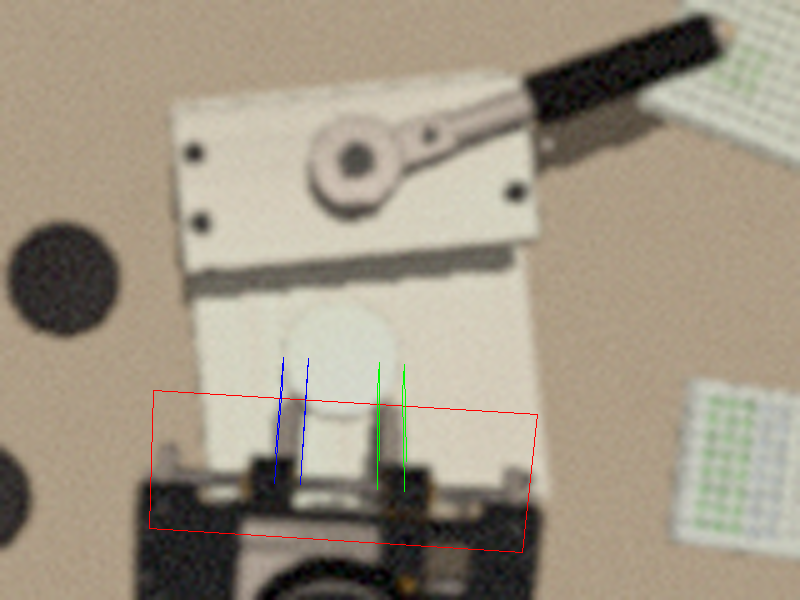

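View pics/gscene.png

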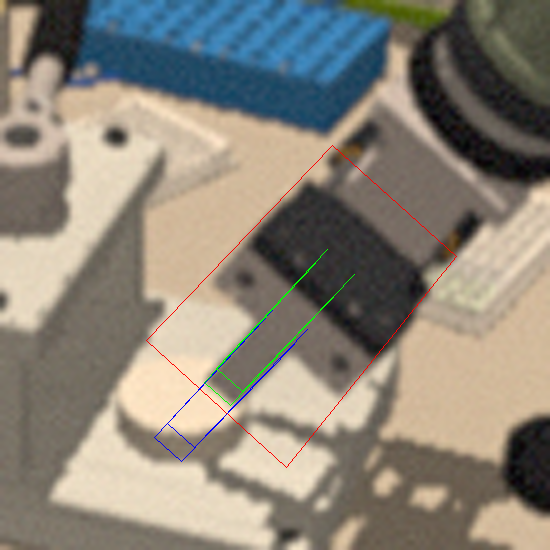

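```bash
python3 - <<'E'
from pl import *
def tri(ut,us):
    r=least_squares(lambda X:np.r_[proj('top',X)[0]-ut,proj('scene',X)[0]-us],[.5,0,.05]); return r.x.round(4),r.fun.round(2)
s5=lambda p:(np.array(p)+.5)/5-.5+[230,150]
for T,rot,ut,us in (((.5181,-.0037,.0526),[-0.017,0.922,-0.041,-0.385],(280,440),(462,392)),((.4973,-.0025,.0332),[-0.023,0.873,-0.034,-0.486],(282,465),(493,425))):
    R=Ro.from_quat(rot,scalar_first=True).as_matrix(); X,f=tri(s5(ut),s5(us)); print(X,f,(R.T@(X-np.array(T))).round(4), (X-np.array(T)).round(3))
E
python3 -c "
from station import env; print(env.__class__, [a for a in dir(env) if a[0]!='_'])"
```

```text
[0.4924 0.022  0.0838] [ 0.53  1.48 -1.39 -0.13] [-0.0418 -0.0233 -0.0021] [-0.026  0.026  0.031]
[0.4793 0.0209 0.0696] [ 0.72  2.08 -1.93 -0.17] [-0.0413 -0.0221 -0.0022] [-0.018  0.023  0.036]
<class 'host.Robot'> ['IKError', 'camera', 'close_job', 'get_obs', 'grip_point_offset']
```

```bash
python3 - <<'E'
from pl import *
s5=lambda p:(np.array(p)+.5)/5-.5+[230,150]
print('b shadow tips', unproj('scene',s5((472,495)),.03), unproj('scene',s5((515,440)),.03))
print('a shadow tips', unproj('scene',s5((447,490)),.03), unproj('scene',s5((490,435)),.03))
# bridge shadow on plate, from top avg (6x, box 260,155)
t6=lambda p:(np.array(p)+.5)/6-.5+[260,155]
for p in ((60,325),(250,308),(430,291)): print('bridge shadow', unproj('top',t6(p),.03), 'edge', unproj('top',t6((p[0],p[1]-33)),.12))
# wrench grip shadow on bench
print('grip shadow edge px scene? top shadow', unproj('top',t6((520,190)),0.0))
E
```

```text
b shadow tips [0.48257806 0.02167378 0.03      ] [ 0.47909476 -0.02354364  0.03      ]
a shadow tips [0.49386636 0.02298505 0.03      ] [ 0.49074682 -0.02234241  0.03      ]
bridge shadow [0.57293307 0.06273229 0.03      ] edge [0.57648549 0.05894912 0.12      ]
bridge shadow [ 0.57828207 -0.01837861  0.03      ] edge [ 0.58141655 -0.01611406  0.12      ]
bridge shadow [ 0.58371812 -0.09501577  0.03      ] edge [ 0.5864297  -0.08703681  0.12      ]
grip shadow edge px scene? top shadow [ 0.63069343 -0.1386279   0.        ]
```

```bash
python3 - <<'E'
from pl import *
o=env.get_obs(); R=Ro.from_quat(o['eef_rot'],scalar_first=True).as_matrix(); T=o['eef_pos']
obs=(np.array([(265,170),(465,350)])+.5)/8-.5+[280,185]
print('obs',obs)
for L in (.08,.09,.1,.11,.12,.13,.14,.15,.16): print(L,proj('scene',[T+R@[-L,-.0885,-.0375],T+R@[-L,-.0885,.0375]]).round(1).tolist())
print('fingers'); obs=(np.array([(252,328),(298,362)])+.5)/8-.5+[280,185]; print(obs)
for L in (0,.01,.02,.03,.04,.05): print(L,proj('scene',[T+R@[-L,-.03,-.008],T+R@[-L,-.03,.008]]).round(1).tolist(),proj('scene',[T+R@[-L,.018,-.008],T+R@[-L,.018,.008]]).round(1).tolist())
E
```

```text
obs [[312.6875 205.8125]
 [337.6875 228.3125]]
0.08 [[294.8, 222.1], [322.3, 247.3]]
0.09 [[297.1, 219.4], [324.9, 244.8]]
0.1 [[299.5, 216.7], [327.5, 242.2]]
0.11 [[301.9, 213.9], [330.2, 239.7]]
0.12 [[304.3, 211.1], [332.9, 237.1]]
0.13 [[306.8, 208.2], [335.6, 234.4]]
0.14 [[309.4, 205.3], [338.4, 231.7]]
0.15 [[311.9, 202.4], [341.3, 228.9]]
0.16 [[314.6, 199.4], [344.1, 226.2]]
fingers
[[311.0625 225.5625]
 [316.8125 229.8125]]
0 [[300.5, 236.9], [305.8, 241.7]] [[310.3, 225.8], [315.5, 230.5]]
0.01 [[302.6, 234.6], [307.9, 239.4]] [[312.5, 223.5], [317.7, 228.2]]
0.02 [[304.8, 232.2], [310.2, 237.1]] [[314.7, 221.2], [319.9, 225.9]]
0.03 [[307.0, 229.8], [312.4, 234.8]] [[316.9, 218.8], [322.1, 223.6]]
0.04 [[309.2, 227.4], [314.7, 232.4]] [[319.1, 216.4], [324.4, 221.2]]
0.05 [[311.5, 225.0], [317.0, 230.0]] [[321.4, 214.0], [326.7, 218.8]]
```

```bash
python3 - <<'E'
from pl import *
go((.509,-.006,.004),Rt(-.085,np.radians(58)))
E
python3 -m handwheel '[[[-11,2,0],[0,0.005,0],157],[[-21,3,-2],[0,0.005,0],157],[[-21,3,-15],[0,0.005,0],157],[[-21,3,-25],[0,0.005,0],157],[[-21,3,-30],[0,0.005,0],157],[[-21,3,-30],[0,0.005,0],157],[[-21,3,-30],[0,0.005,0],157]]'; python3 - <<'E'
from pl import *
go((.509,-.006,.003),Rt(-.085,np.radians(58)));o=env.get_obs(); print(o['q'].round(3),o['dq'].round(3))
from ovl import draw
draw('h',-.04)
E
```

```text
t 5.65 pos [ 0.5306 -0.0091  0.0391] shift mm [-21.6   3.1 -35.1] turn [ 0.0013  0.0044 -0.0003]
t: 6.35
eef_pos: [0.5097, -0.0061, 0.0093]
eef_rot: [-0.02, 0.874, -0.037, -0.484]
contact_force: [-1.1, 0.4, 0.4]
grip_width: 0.0363
t 6.35 pos [ 0.5097 -0.0061  0.0093] shift mm [-0.7  0.1 -6.3] turn [ 0.0013 -0.0003 -0.0003]
[-0.245 -0.016  2.328  0.298  0.289  1.147] [ 0.001 -0.006 -0.013 -0.002 -0.002 -0.   ]
```

View pics/hscene.png

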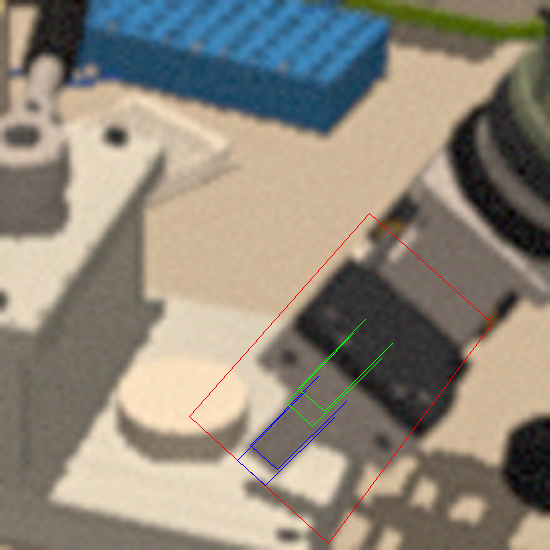

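View pics/htop.png

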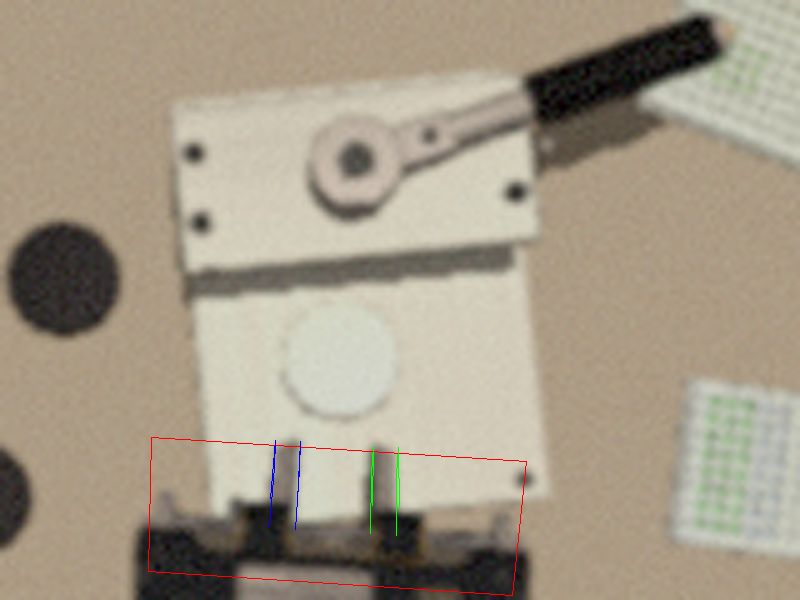

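```bash
python3 -m handwheel '[[[4,0,-5],[0.001,0,0],157],[[9,-0.8,-6],[0.001,0,0],157],[[15,-1.3,-6],[0.001,0,0],157],[[21,-1.8,-6],[0.001,0,0],157],[[27,-2.3,-6],[0.001,0,0],157],[[33,-2.8,-6],[0.001,0,0],157],[[40,-3.4,-6],[0.001,0,0],157],[[40,-3.4,-6],[0.001,0,0],157]]'; python3 - <<'E'
from pl import *
go((.6115,-.0148,.003),Rt(-.085,np.radians(58)));o=env.get_obs(); print(o['contact_force'].round(2))
from ovl import draw
draw('i',-.04)
E
```

```text
t: 7.25
eef_pos: [0.5513, -0.0098, 0.0037]
eef_rot: [-0.02, 0.874, -0.037, -0.484]
contact_force: [-0.3, -0.3, -0.1]
grip_width: 0.0362
t 7.25 pos [ 0.5513 -0.0098  0.0037] shift mm [60.2 -5.  -0.7] turn [ 0.0008  0.0011 -0.0003]
[-0.3  -0.32 -0.11]
```

View pics/itop.png

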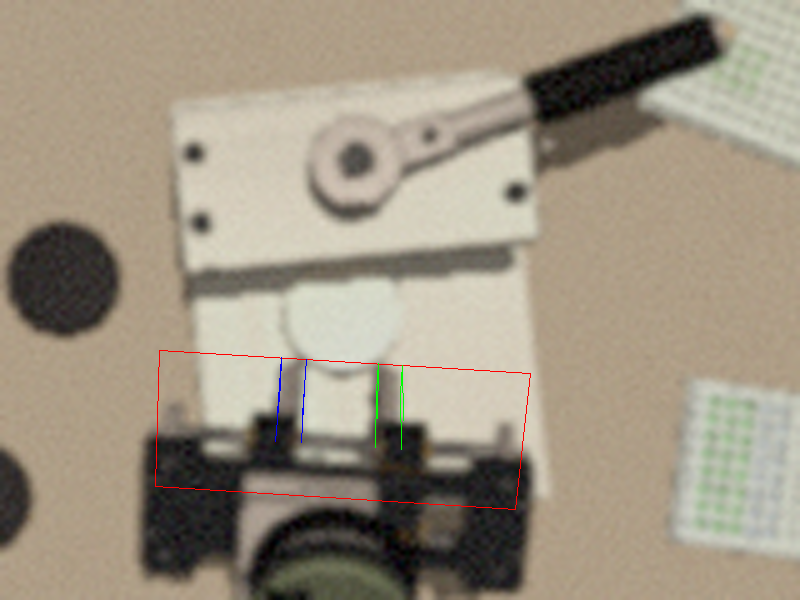

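View pics/iscene.png

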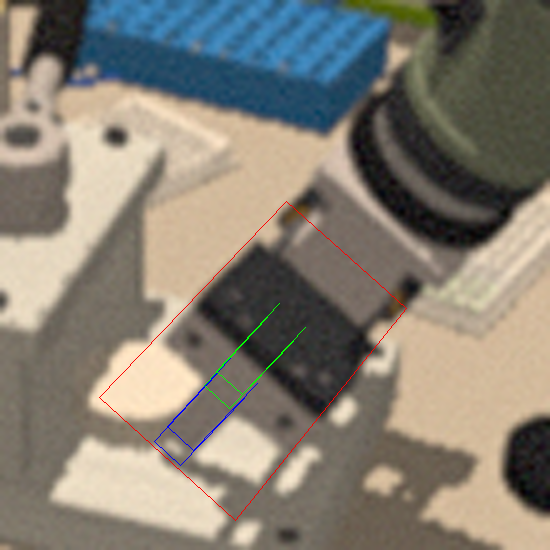

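```bash
python3 -m handwheel '[[[6,-0.5,-0.5],[0.001,0.001,0],157],[[12,-1,-0.5],[0.001,0.001,0],157],[[18,-1.5,-0.5],[0.001,0.001,0],157],[[24,-2,-0.5],[0.001,0.001,0],157],[[30,-2.5,-0.5],[0.001,0.001,0],157],[[36,-3,-0.5],[0.001,0.001,0],157],[[42,-3.5,-0.5],[0.001,0.001,0],157],[[46,-3.9,-0.5],[0.001,0.001,0],157]]'; python3 - <<'E'
from pl import *
go((.6143,-.0151,.003),Rt(-.085,np.radians(58)));o=env.get_obs(); print(o['contact_force'].round(2))
E
```

```text
t: 8.15
eef_pos: [0.5958, -0.0133, 0.0028]
eef_rot: [-0.021, 0.873, -0.037, -0.485]
contact_force: [-5.2, 0.7, 5.5]
grip_width: 0.0358
t 8.15 pos [ 0.5958 -0.0133  0.0028] shift mm [18.5 -1.8  0.2] turn [-0.0008 -0.0017 -0.0005]
[-5.19  0.7   5.46]
```

```bash
python3 - <<'E'
from ovl import *
draw('j',-.04,boxes={'top':(250,160,350,235),'scene':(250,150,350,225)}); o=env.get_obs(); print(o['t'],o['eef_pos'],o['contact_force'].round(2))
E
```

```text
8.25 [ 0.59656642 -0.0135665   0.00313058] [-0.51  0.55  2.12]
```

View pics/jtop.png

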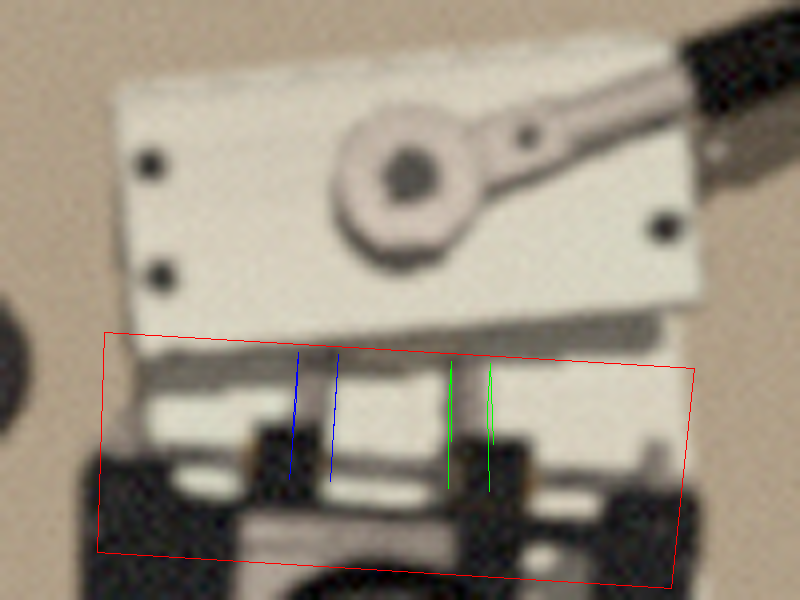

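View pics/jscene.png

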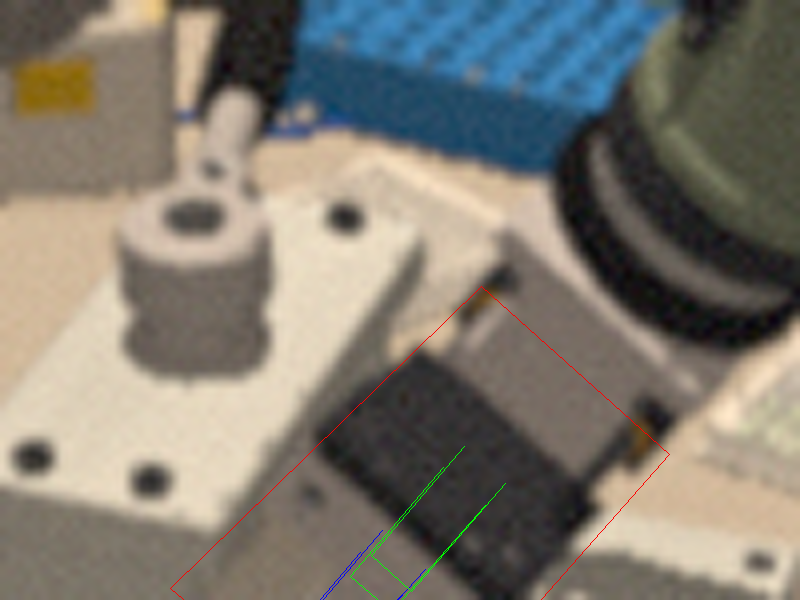

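```bash
python3 -m handwheel '[[[2,-0.2,0],[0,0,0],157],[[4,-0.4,0],[0,0,0],157],[[6,-0.6,0],[0,0,0],157],[[8,-0.8,0],[0,0,0],157],[[8,-0.8,0],[0,0,0],157]]'; python3 - <<'E'
from pl import *
go((.6143,-.0151,.003),Rt(-.085,np.radians(58)));o=env.get_obs(); print(o['contact_force'].round(2))
E
```

```text
t: 8.75
eef_pos: [0.6039, -0.0142, 0.0029]
eef_rot: [-0.021, 0.874, -0.037, -0.485]
contact_force: [-1.1, 0.6, 3.8]
grip_width: 0.036
t 8.75 pos [ 0.6039 -0.0142  0.0029] shift mm [10.4 -0.9  0.1] turn [-0.0007 -0.0011 -0.0003]
[-1.06  0.59  3.82]
```

```bash
python3 -m handwheel '[[[0,0,1],[0,0,0],157],[[0,0,2],[0,0,0],157],[[0,0,2],[0,0,0],157]]';  python3 -m handwheel '[[[1.5,-0.2,0],[0,0,0],157],[[3,-0.4,0],[0,0,0],157],[[4.5,-0.6,0],[0,0,0],157],[[4.5,-0.6,0],[0,0,0],157]]'
```

```text
t: 9.05
eef_pos: [0.6036, -0.0142, 0.0045]
eef_rot: [-0.021, 0.873, -0.037, -0.485]
contact_force: [-1.0, 0.6, -0.2]
grip_width: 0.0357
t: 9.45
eef_pos: [0.6084, -0.0149, 0.0046]
eef_rot: [-0.021, 0.873, -0.037, -0.485]
contact_force: [-0.1, 0.1, -0.1]
grip_width: 0.036
```

```bash
python3 -m handwheel '[[[1,-0.1,0],[0,0,0],157],[[2,-0.2,0],[0,0,0],157],[[3,-0.3,0],[0,0,0],157],[[3,-0.3,0],[0,0,0],157]]';  python3 -m handwheel '[[[1,-0.1,0],[0,0,0],157],[[2,-0.2,0],[0,0,0],157],[[2,-0.2,0],[0,0,0],157]]'; python3 - <<'E'
from ovl import *
draw('k',-.04,boxes={'top':(250,160,350,235),'scene':(250,180,350,255)}); o=env.get_obs(); print(o['t'],o['eef_pos'],o['contact_force'].round(2))
E
```

```text
t: 9.85
eef_pos: [0.6115, -0.0151, 0.0047]
eef_rot: [-0.021, 0.874, -0.037, -0.485]
contact_force: [-0.9, 0.3, 0.4]
grip_width: 0.0359
t: 10.15
eef_pos: [0.613, -0.0152, 0.0044]
eef_rot: [-0.021, 0.873, -0.037, -0.485]
contact_force: [-3.5, 0.7, 1.2]
grip_width: 0.0361
10.25 [ 0.61296302 -0.01524625  0.00444218] [-2.53  0.4   0.59]
```

View pics/kscene.png

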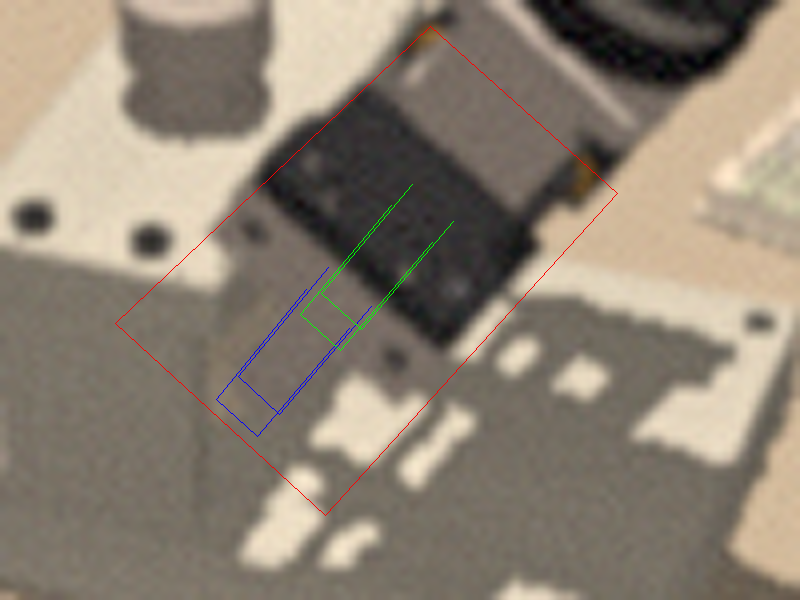

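```bash
python3 -m handwheel '[[[1,-0.1,0],[0,0,0],157],[[1,-0.1,0],[0,0,0],157]]';  python3 -m handwheel '[[[1,-0.1,0],[0,0,0],157],[[1,-0.1,0],[0,0,0],157]]'
```

```text
t: 10.45
eef_pos: [0.6134, -0.0152, 0.0041]
eef_rot: [-0.021, 0.873, -0.037, -0.486]
contact_force: [-5.2, 0.3, 2.3]
grip_width: 0.0359
t: 10.65
eef_pos: [0.6137, -0.0151, 0.0037]
eef_rot: [-0.021, 0.873, -0.037, -0.486]
contact_force: [-7.3, -0.2, 4.2]
grip_width: 0.0362
```

```bash
python3 -m handwheel '[[[-4,0.3,0],[0,0,0],157],[[-10,1,5],[0,0,0],157],[[-25,2,25],[0,0,0],157],[[-40,3,50],[0,0,0],157],[[-60,5,90],[0,0,0],157],[[-75,6,130],[0,0,0],157],[[-75,6,130],[0,0,0],157]]'; python3 - <<'E'
from icp import *
fs=[env.camera('scene')['frame'][:,:,::-1].astype(float) for _ in range(3)]
f=np.mean(fs,0); np.save('pics/s1.npy',f); b=(265,180,335,240); s=10
for z,c,nm in ((.045,(0,0,255),'seat'),):
    a=cv2.resize(cv2.convertScaleAbs(f[b[1]:b[3],b[0]:b[2]].clip(0,255).astype(np.uint8),alpha=1.6),None,fx=s,fy=s,interpolation=cv2.INTER_CUBIC)
    cv2.imwrite('pics/l0.png',a)
    for z,c in ((.045,(0,0,255)),(.03,(255,0,0)),(.048,(0,255,255))):
        P=np.c_[.6211+.03*np.cos(t),-.0156+.03*np.sin(t),0*t+z]
        q=np.round((proj('scene',P)-[b[0],b[1]]+.5)*s-.5).astype(int); cv2.polylines(a,[q],True,c,1)
    cv2.imwrite('pics/l1.png',a)
print(env.get_obs()['eef_pos'])
E
```

```text
t: 11.35
eef_pos: [0.5447, -0.0106, 0.1442]
eef_rot: [-0.019, 0.877, -0.038, -0.478]
contact_force: [1.5, 0.5, 0.9]
grip_width: 0.0361
[ 0.54031887 -0.00955398  0.13507979]
```

View pics/l0.png

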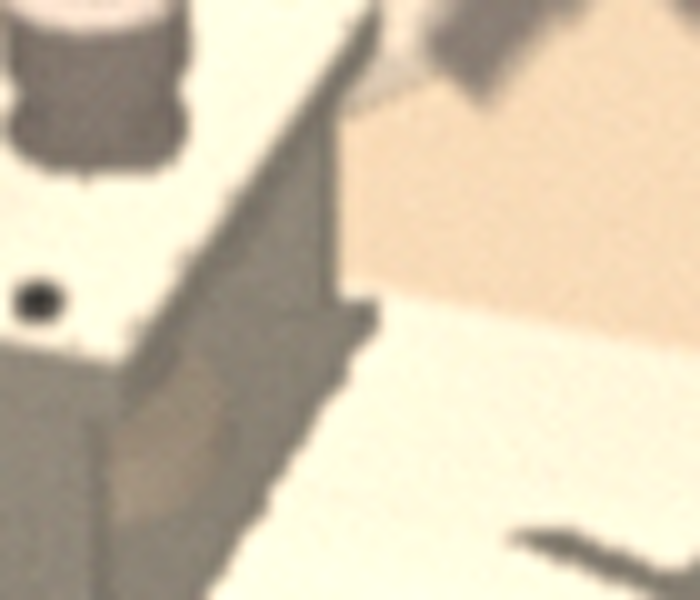

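View pics/l1.png

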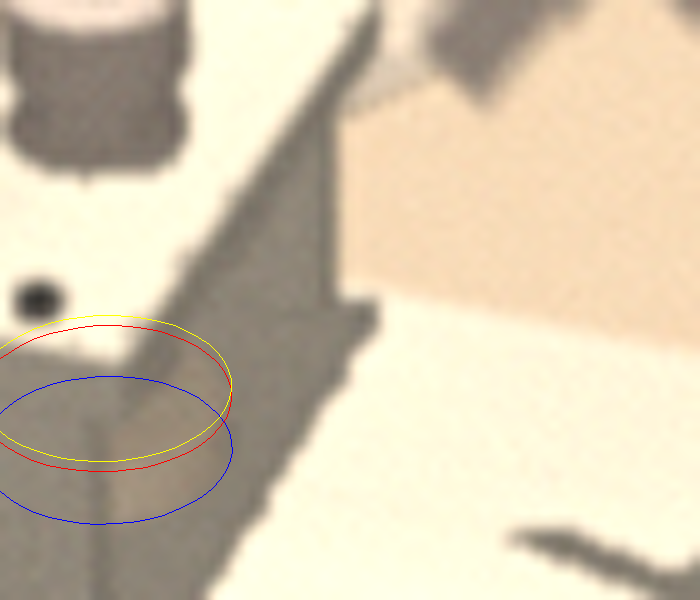

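```bash
python3 - <<'E'
from icp import *
f=np.load('pics/s1.npy'); b=(270,205,300,240); s=16
g=f[b[1]:b[3],b[0]:b[2]]; g=cv2.GaussianBlur(g,(0,0),.6); g=np.clip((g-40)*3.2,0,255).astype(np.uint8)
a=cv2.resize(g,None,fx=s,fy=s,interpolation=cv2.INTER_CUBIC); b2=a.copy()
for z,c in ((.045,(0,0,255)),(.03,(255,0,0)),(.048,(0,255,255))):
    P=np.c_[.6211+.03*np.cos(t),-.0156+.03*np.sin(t),0*t+z]
    q=np.round((proj('scene',P)-[b[0],b[1]]+.5)*s-.5).astype(int); cv2.polylines(b2,[q],True,c,1)
cv2.imwrite('pics/m.png',cv2.resize(np.hstack([a,b2]),None,fx=.8,fy=.8))
E
```

```text
(no output)
```

View pics/m.png

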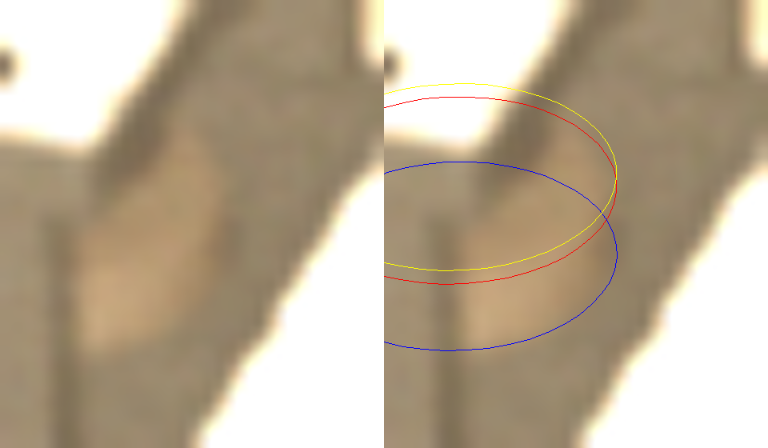

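```bash
python3 - <<'E'
from pl import *
def tri(ut,us):
    r=least_squares(lambda X:np.r_[proj('top',X)[0]-ut,proj('scene',X)[0]-us],[.5,0,.05]); return r.x.round(4),r.fun.round(2)
print('tube cap',tri((340,117),(236,163))); print('dark device corner base?',unproj('top',(390,122),.05),unproj('top',(425,128),0.05))
th=-1.26; n=np.array([.6211,-.0156]); g=n+.13*np.array([np.cos(th),np.sin(th)]); print('grip',g)
yaw=th+np.pi/2
R=np.c_[[0,0,-1],[np.cos(yaw),np.sin(yaw),0],[np.sin(yaw),-np.cos(yaw),0]]
go((*g,.16),R); print(env.get_obs()['q'].round(2))
R2=Rt(-.085,np.radians(88)); go((.5,-.15,.2),R2)
E
```

```text
tube cap (array([ 0.7833, -0.1165,  0.111 ]), array([ 0.23,  0.45, -0.53, -0.09]))
dark device corner base? [ 0.78604269 -0.24985357  0.05      ] [ 0.76772433 -0.33731854  0.05      ]
grip [ 0.6608562  -0.13937174]
t 11.5 pos [ 0.5403 -0.0096  0.1351] shift mm [ 120.5 -129.8   24.9] turn [-0.5142  0.4088  1.9076]
[-0.23 -0.23  2.17  0.13  0.65  1.34]
t 11.5 pos [ 0.5403 -0.0096  0.1351] shift mm [ -40.3 -140.4   64.9] turn [ 4.400e-02  5.214e-01 -2.000e-04]
```

```bash
python3 -m handwheel '[[[0,0,30],[-0.037,0.029,0.136],92],[[0,-10,60],[-0.077,0.061,0.286],92],[[0,-20,60],[-0.116,0.092,0.429],92],[[0,-40,60],[-0.154,0.123,0.572],92],[[20,-60,60],[-0.193,0.153,0.715],92],[[40,-80,60],[-0.231,0.184,0.858],92],[[60,-100,60],[-0.27,0.215,1.0],92],[[80,-120,60],[-0.308,0.245,1.144],92]]'; python3 - <<'E'
from pl import *
yaw=-1.26+np.pi/2
R=np.c_[[0,0,-1],[np.cos(yaw),np.sin(yaw),0],[np.sin(yaw),-np.cos(yaw),0]]
go((.6609,-.1394,.165),R); print(env.get_obs()['q'].round(2))
E
```

```text
t: 12.3
eef_pos: [0.6201, -0.1305, 0.1909]
eef_rot: [0.37, 0.688, 0.365, -0.507]
contact_force: [0.7, -0.2, -0.3]
grip_width: 0.0597
t 12.3 pos [ 0.6201 -0.1305  0.1909] shift mm [ 40.8  -8.9 -25.9] turn [-0.2079  0.1598  0.7748]
[-0.47  0.18  1.55  0.22  1.28 -0.06]
```

```bash
python3 -m handwheel '[[[40,-9,0],[-0.208,0.16,0.775],92],[[40,-9,0],[-0.208,0.16,0.775],92],[[40,-9,0],[-0.208,0.16,0.775],92],[[40,-9,0],[-0.208,0.16,0.775],92],[[40,-9,0],[-0.208,0.16,0.775],92],[[40,-9,0],[-0.208,0.16,0.775],92],[[40,-9,0],[-0.208,0.16,0.775],92],[[40,-9,0],[-0.208,0.16,0.775],92]]'; python3 - <<'E'
from pl import *
yaw=-1.26+np.pi/2
R=np.c_[[0,0,-1],[np.cos(yaw),np.sin(yaw),0],[np.sin(yaw),-np.cos(yaw),0]]
go((.6609,-.1394,.165),R); print(env.get_obs()['q'].round(2))
from ovl import draw
draw('n',-.04,boxes={'top':(280,110,400,200),'scene':(200,80,360,200)})
E
```

```text
t: 13.1
eef_pos: [0.6596, -0.1381, 0.1918]
eef_rot: [0.57, 0.42, 0.571, -0.416]
contact_force: [-0.1, -0.8, -0.3]
grip_width: 0.06
t 13.1 pos [ 0.6596 -0.1381  0.1918] shift mm [  1.3  -1.3 -26.8] turn [-0.0046  0.0022  0.0047]
[-0.34  0.4   1.25  0.01  1.5  -0.64]
```

View pics/ntop.png

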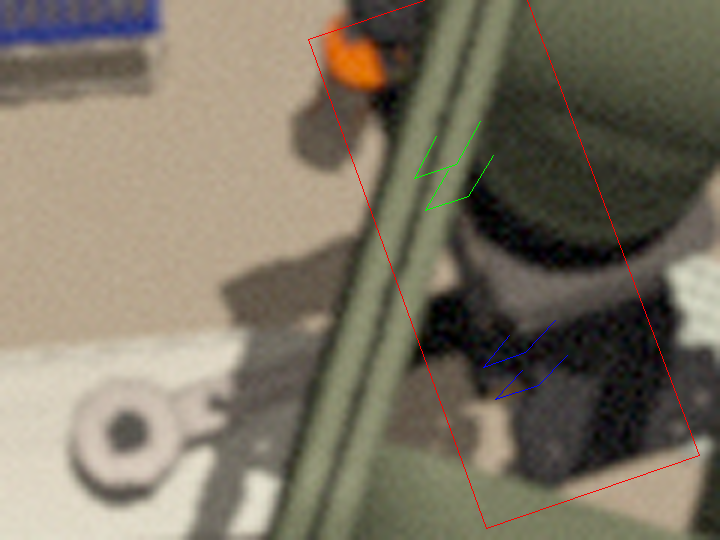

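View pics/nscene.png

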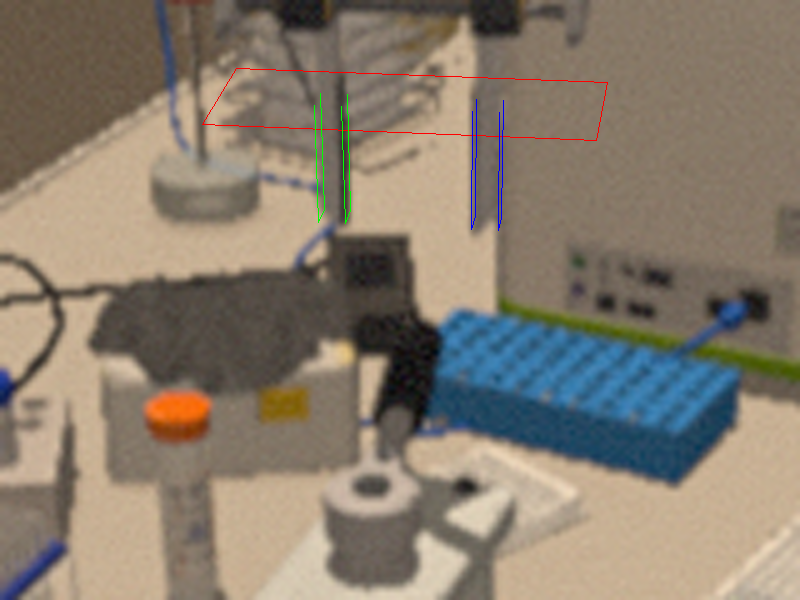

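```bash
python3 -m handwheel '[[[1,-1,-20],[-0.0046,0.002,0.005],92],[[1,-1,-40],[-0.0046,0.002,0.005],92],[[1,-1,-60],[-0.0046,0.002,0.005],92],[[1,-1,-75],[-0.0046,0.002,0.005],92],[[1,-1,-90],[-0.0046,0.002,0.005],92],[[1,-1,-102],[-0.0046,0.002,0.005],92],[[1,-1,-102],[-0.0046,0.002,0.005],92],[[1,-1,-102],[-0.0046,0.002,0.005],92]]'; python3 - <<'E'
from pl import *
yaw=-1.26+np.pi/2
R=np.c_[[0,0,-1],[np.cos(yaw),np.sin(yaw),0],[np.sin(yaw),-np.cos(yaw),0]]
go((.6609,-.1394,.09),R); print(env.get_obs()['q'].round(2))
from ovl import draw
draw('o',-.04,boxes={'top':(280,110,400,200),'scene':(220,90,340,180)})
E
```

```text
t: 14.0
eef_pos: [0.6615, -0.1396, 0.0928]
eef_rot: [0.573, 0.417, 0.57, -0.416]
contact_force: [0.2, -0.4, 0.2]
grip_width: 0.0602
t 14.0 pos [ 0.6615 -0.1396  0.0928] shift mm [-0.6  0.2 -2.8] turn [ 0.0016  0.004  -0.0014]
[-0.34  0.48  1.35 -0.    1.32 -0.65]
```

View pics/oscene.png

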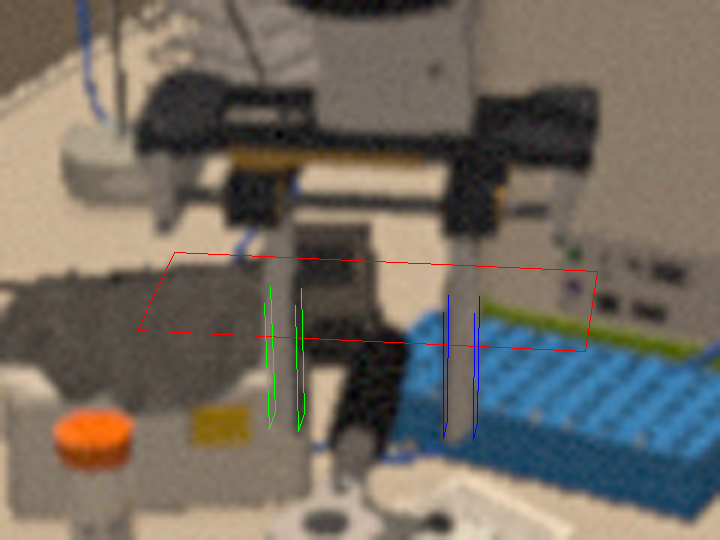

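```bash
python3 -m handwheel '[[[0,0,-6],[0.001,0.004,0],136],[[0,0,-6],[0.001,0.004,0],136],[[0,0,-6],[0.001,0.004,0],136],[[0,0,-6],[0.001,0.004,0],136]]'; cat > arc.py <<'E'
import numpy as np,sys
n=np.array([.6211,-.0156]); phi0=float(sys.argv[1]); r=float(sys.argv[2]); steps=[float(x) for x in sys.argv[3:]]
p=lambda a:n+r*np.array([np.cos(a),np.sin(a)])
for s in steps:
    d=(p(phi0-s)-p(phi0))*1e3; print([[round(d[0],1),round(d[1],1),0],[0,0,-s]])
E
python3 - <<'E'
from pl import *
o=env.get_obs(); T=o['eef_pos'][:2]-[.6211,-.0156]; print(o['t'],o['eef_pos'],o['contact_force'].round(2),'phi',np.arctan2(T[1],T[0]),'r',np.hypot(*T),o['grip_width'])
R=Ro.from_quat(o['eef_rot'],scalar_first=True).as_matrix(); print(R.round(3), np.arctan2(R[1,1],R[0,1])-np.pi/2)
E
python3 arc.py -1.26 .13 .05 .1 .15 .2 .25 .3 .35 .4; echo; python3 arc.py -1.66 .13 .05 .1 .15 .2 .25 .3 .35 .4
```

```text
t: 14.5
eef_pos: [0.6614, -0.1395, 0.0868]
eef_rot: [0.572, 0.416, 0.572, -0.416]
contact_force: [0.0, 0.5, 0.5]
grip_width: 0.0439
14.5 [ 0.66138843 -0.13950449  0.08678839] [0.05 0.54 0.53] phi -1.2564223300280757 r 0.1302899836335359 0.04393689191842654
[[ 0.     0.952  0.307]
 [-0.001  0.307 -0.952]
 [-1.    -0.     0.001]] -1.2583848800492887
[[np.float64(-6.2), np.float64(-1.8), 0], [0, 0, -0.05]]
[[np.float64(-12.6), np.float64(-3.4), 0], [0, 0, -0.1]]
[[np.float64(-18.9), np.float64(-4.6), 0], [0, 0, -0.15]]
[[np.float64(-25.4), np.float64(-5.4), 0], [0, 0, -0.2]]
[[np.float64(-31.9), np.float64(-6.0), 0], [0, 0, -0.25]]
[[np.float64(-38.4), np.float64(-6.2), 0], [0, 0, -0.3]]
[[np.float64(-44.9), np.float64(-6.1), 0], [0, 0, -0.35]]
[[np.float64(-51.3), np.float64(-5.7), 0], [0, 0, -0.4]]

[[np.float64(-6.5), np.float64(0.7), 0], [0, 0, -0.05]]
[[np.float64(-12.9), np.float64(1.8), 0], [0, 0, -0.1]]
[[np.float64(-19.2), np.float64(3.2), 0], [0, 0, -0.15]]
[[np.float64(-25.5), np.float64(4.9), 0], [0, 0, -0.2]]
[[np.float64(-31.7), np.float64(6.9), 0], [0, 0, -0.25]]
[[np.float64(-37.7), np.float64(9.2), 0], [0, 0, -0.3]]
[[np.float64(-43.7), np.float64(11.8), 0], [0, 0, -0.35]]
[[np.float64(-49.5), np.float64(14.7), 0], [0, 0, -0.4]]
```

```bash
python3 -m handwheel '[[[-6.2,-1.8,0],[0,0,-0.05],136],[[-12.6,-3.4,0],[0,0,-0.1],136],[[-18.9,-4.6,0],[0,0,-0.15],136],[[-25.4,-5.4,0],[0,0,-0.2],136],[[-31.9,-6,0],[0,0,-0.25],136],[[-38.4,-6.2,0],[0,0,-0.3],136],[[-44.9,-6.1,0],[0,0,-0.35],136],[[-51.3,-5.7,0],[0,0,-0.4],136]]'; cat > st.py <<'E'
from pl import *
o=env.get_obs(); T=o['eef_pos'][:2]-[.6211,-.0156]; a=np.arctan2(T[1],T[0]); F=o['contact_force']; tg=np.array([np.sin(a),-np.cos(a)])
print('t',round(o['t'],2),'phi',a.round(4),'turned',(-1.2564-a).round(4),'r',np.hypot(*T).round(4),'z',o['eef_pos'][2].round(4),'resist',(-F[:2]@tg).round(2),'F',F.round(2))
E
python3 st.py
```

```text
t: 15.3
eef_pos: [0.6107, -0.1453, 0.0872]
eef_rot: [0.478, 0.522, 0.476, -0.522]
contact_force: [0.6, -0.3, -0.9]
grip_width: 0.0442
t 15.3 phi -1.6508 turned 0.3944 r 0.1301 z 0.0872 resist 0.58 F [ 0.56 -0.31 -0.87]
```

```bash
python3 - <<'E'
from ovl import *
draw('p',-.04,boxes={'top':(270,130,390,220),'scene':(220,90,340,180)})
E
python3 st.py
```

```text
t 15.4 phi -1.6593 turned 0.4029 r 0.1301 z 0.087 resist -0.29 F [-0.34 -0.53 -0.05]
```

View pics/pscene.png

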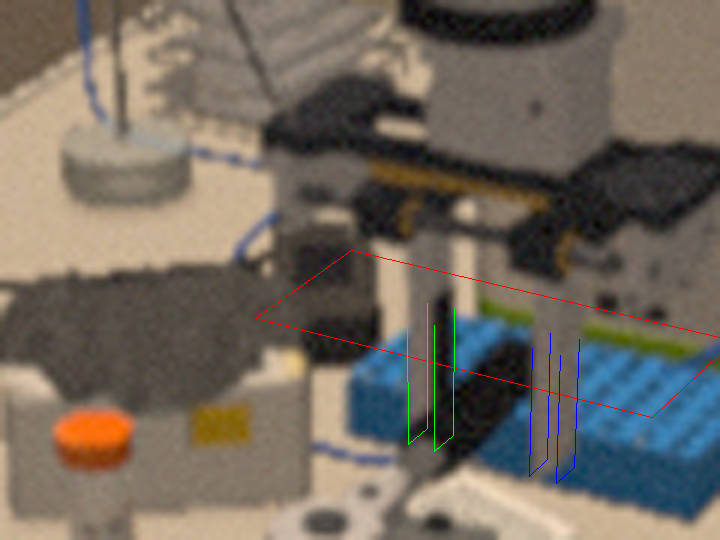

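View pics/ptop.png

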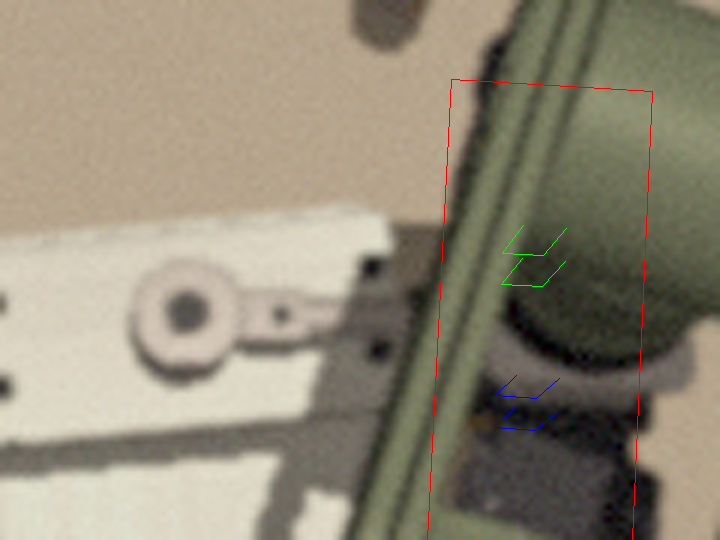

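```bash
python3 -m handwheel '[[[-6.5,0.7,0],[0,0,-0.05],136],[[-12.9,1.8,0],[0,0,-0.1],136],[[-19.2,3.2,0],[0,0,-0.15],136],[[-25.5,4.9,0],[0,0,-0.2],136],[[-31.7,6.9,0],[0,0,-0.25],136],[[-37.7,9.2,0],[0,0,-0.3],136],[[-43.7,11.8,0],[0,0,-0.35],136],[[-49.5,14.7,0],[0,0,-0.4],136]]'; python3 st.py; python3 arc.py -2.06 .13 .015 .03 .045 .06 .075 .09 .105 .12;
```

```text
t: 16.2
eef_pos: [0.5614, -0.1309, 0.0872]
eef_rot: [0.365, 0.606, 0.364, -0.606]
contact_force: [1.6, -0.4, -0.9]
grip_width: 0.0442
t 16.2 phi -2.0486 turned 0.7922 r 0.1298 z 0.0872 resist 1.59 F [ 1.61 -0.36 -0.93]
[[np.float64(-1.7), np.float64(0.9), 0], [0, 0, -0.015]]
[[np.float64(-3.4), np.float64(1.9), 0], [0, 0, -0.03]]
[[np.float64(-5.1), np.float64(2.9), 0], [0, 0, -0.045]]
[[np.float64(-6.8), np.float64(3.9), 0], [0, 0, -0.06]]
[[np.float64(-8.4), np.float64(4.9), 0], [0, 0, -0.075]]
[[np.float64(-10.1), np.float64(6.0), 0], [0, 0, -0.09]]
[[np.float64(-11.7), np.float64(7.0), 0], [0, 0, -0.105]]
[[np.float64(-13.3), np.float64(8.1), 0], [0, 0, -0.12]]
```

```bash
python3 -m handwheel '[[[-1.7,0.9,0],[0,0,-0.015],136],[[-3.4,1.9,0],[0,0,-0.03],136],[[-5.1,2.9,0],[0,0,-0.045],136],[[-6.8,3.9,0],[0,0,-0.06],136],[[-8.4,4.9,0],[0,0,-0.075],136],[[-10.1,6,0],[0,0,-0.09],136],[[-11.7,7,0],[0,0,-0.105],136],[[-13.3,8.1,0],[0,0,-0.12],136]]'; python3 st.py; python3 arc.py -2.18 .13 .015 .03 .045 .06; python3 arc.py -2.24 .13 .015 .03 .045 .06;python3 arc.py -2.30 .13 .015 .03 .045 .06;python3 arc.py -2.36 .13 .015 .03 .045 .06;python3 arc.py -2.42 .13 .015 .03 .045 .06;python3 arc.py -2.48 .13 .015 .03 .045 .06
```

```text
t: 17.0
eef_pos: [0.5472, -0.1223, 0.0867]
eef_rot: [-0.327, -0.627, -0.327, 0.627]
contact_force: [0.6, -0.6, 0.2]
grip_width: 0.0436
t 17.0 phi -2.1766 turned 0.9202 r 0.1299 z 0.0867 resist 0.81 F [ 0.57 -0.6   0.2 ]
[[np.float64(-1.6), np.float64(1.1), 0], [0, 0, -0.015]]
[[np.float64(-3.2), np.float64(2.3), 0], [0, 0, -0.03]]
[[np.float64(-4.7), np.float64(3.5), 0], [0, 0, -0.045]]
[[np.float64(-6.3), np.float64(4.7), 0], [0, 0, -0.06]]
[[np.float64(-1.5), np.float64(1.2), 0], [0, 0, -0.015]]
[[np.float64(-3.0), np.float64(2.5), 0], [0, 0, -0.03]]
[[np.float64(-4.5), np.float64(3.7), 0], [0, 0, -0.045]]
[[np.float64(-6.0), np.float64(5.0), 0], [0, 0, -0.06]]
[[np.float64(-1.4), np.float64(1.3), 0], [0, 0, -0.015]]
[[np.float64(-2.9), np.float64(2.6), 0], [0, 0, -0.03]]
[[np.float64(-4.3), np.float64(4.0), 0], [0, 0, -0.045]]
[[np.float64(-5.7), np.float64(5.4), 0], [0, 0, -0.06]]
[[np.float64(-1.4), np.float64(1.4), 0], [0, 0, -0.015]]
[[np.float64(-2.7), np.float64(2.8), 0], [0, 0, -0.03]]
[[np.float64(-4.0), np.float64(4.2), 0], [0, 0, -0.045]]
[[np.float64(-5.3), np.float64(5.7), 0], [0, 0, -0.06]]
[[np.float64(-1.3), np.float64(1.5), 0], [0, 0, -0.015]]
[[np.float64(-2.5), np.float64(3.0), 0], [0, 0, -0.03]]
[[np.float64(-3.8), np.float64(4.5), 0], [0, 0, -0.045]]
[[np.float64(-5.0), np.float64(6.0), 0], [0, 0, -0.06]]
[[np.float64(-1.2), np.float64(1.5), 0], [0, 0, -0.015]]
[[np.float64(-2.3), np.float64(3.1), 0], [0, 0, -0.03]]
[[np.float64(-3.5), np.float64(4.7), 0], [0, 0, -0.045]]
[[np.float64(-4.6), np.float64(6.3), 0], [0, 0, -0.06]]
```

```bash
python3 -m handwheel '[[[-1.6,1.1,0],[0,0,-0.015],136],[[-3.2,2.3,0],[0,0,-0.03],136],[[-4.7,3.5,0],[0,0,-0.045],136],[[-6.3,4.7,0],[0,0,-0.06],136]]'; python3 st.py
```

```text
t: 17.4
eef_pos: [0.5408, -0.1176, 0.0867]
eef_rot: [-0.308, -0.636, -0.308, 0.637]
contact_force: [1.7, -1.0, -0.4]
grip_width: 0.0438
t 17.4 phi -2.2375 turned 0.9811 r 0.1298 z 0.0867 resist 1.95 F [ 1.73 -0.96 -0.42]
```

```bash
python3 arc.py -2.24 .13 .015 .03 .045 .06 >/dev/null; python3 st.py
```

```text
t 17.4 phi -2.2375 turned 0.9811 r 0.1298 z 0.0867 resist 1.95 F [ 1.73 -0.96 -0.42]
```

```bash
python3 -m handwheel '[[[-1.5,1.2,0],[0,0,-0.015],136],[[-3,2.5,0],[0,0,-0.03],136],[[-4.5,3.7,0],[0,0,-0.045],136],[[-6,5,0],[0,0,-0.06],136]]'; python3 st.py
```

```text
t: 17.8
eef_pos: [0.5348, -0.1126, 0.0867]
eef_rot: [-0.289, -0.645, -0.289, 0.646]
contact_force: [2.2, -0.3, -0.2]
grip_width: 0.044
t 17.8 phi -2.2979 turned 1.0415 r 0.1298 z 0.0867 resist 1.82 F [ 2.16 -0.31 -0.17]
```

```bash
python3 -m handwheel '[[[-1.4,1.3,0],[0,0,-0.015],136],[[-2.9,2.6,0],[0,0,-0.03],136],[[-4.3,4,0],[0,0,-0.045],136],[[-5.7,5.4,0],[0,0,-0.06],136]]'; python3 st.py
```

```text
t: 18.2
eef_pos: [0.5291, -0.1072, 0.0866]
eef_rot: [-0.269, -0.654, -0.269, 0.654]
contact_force: [2.2, -0.6, 0.2]
grip_width: 0.0439
t 18.2 phi -2.3585 turned 1.1021 r 0.1298 z 0.0866 resist 1.97 F [ 2.16 -0.63  0.17]
```

```bash
python3 -m handwheel '[[[-1.4,1.4,0],[0,0,-0.015],136],[[-2.7,2.8,0],[0,0,-0.03],136],[[-4,4.2,0],[0,0,-0.045],136],[[-5.3,5.7,0],[0,0,-0.06],136]]'; python3 st.py
```

```text
t: 18.6
eef_pos: [0.5238, -0.1015, 0.0867]
eef_rot: [-0.25, -0.661, -0.25, 0.662]
contact_force: [1.8, -0.6, -0.1]
grip_width: 0.0435
t 18.6 phi -2.418 turned 1.1616 r 0.1298 z 0.0867 resist 1.65 F [ 1.8  -0.61 -0.11]
```

```bash
python3 -m handwheel '[[[-1.3,1.5,0],[0,0,-0.015],136],[[-2.5,3,0],[0,0,-0.03],136],[[-3.8,4.5,0],[0,0,-0.045],136],[[-5,6,0],[0,0,-0.06],136]]'; python3 st.py
```

```text
t: 19.0
eef_pos: [0.5188, -0.0955, 0.0867]
eef_rot: [-0.23, -0.669, -0.23, 0.669]
contact_force: [1.3, -0.2, 0.0]
grip_width: 0.0436
t 19.0 phi -2.4784 turned 1.222 r 0.1298 z 0.0867 resist 0.98 F [ 1.28 -0.24  0.04]
```

```bash
python3 -m handwheel '[[[-1.2,1.5,0],[0,0,-0.015],136],[[-2.3,3.1,0],[0,0,-0.03],136],[[-3.5,4.7,0],[0,0,-0.045],136],[[-4.6,6.3,0],[0,0,-0.06],136]]'; python3 st.py;  for p in 2.54 2.60 2.66 2.72; do python3 arc.py -$p .13 .015 .03 .045 .06; done
```

```text
t: 19.4
eef_pos: [0.5142, -0.0892, 0.0866]
eef_rot: [-0.21, -0.675, -0.21, 0.676]
contact_force: [1.4, -0.2, 0.3]
grip_width: 0.0441
t 19.4 phi -2.5385 turned 1.2821 r 0.1298 z 0.0866 resist 0.9 F [ 1.36 -0.16  0.31]
[[np.float64(-1.1), np.float64(1.6), 0], [0, 0, -0.015]]
[[np.float64(-2.2), np.float64(3.2), 0], [0, 0, -0.03]]
[[np.float64(-3.2), np.float64(4.9), 0], [0, 0, -0.045]]
[[np.float64(-4.2), np.float64(6.6), 0], [0, 0, -0.06]]
[[np.float64(-1.0), np.float64(1.7), 0], [0, 0, -0.015]]
[[np.float64(-2.0), np.float64(3.4), 0], [0, 0, -0.03]]
[[np.float64(-2.9), np.float64(5.1), 0], [0, 0, -0.045]]
[[np.float64(-3.8), np.float64(6.8), 0], [0, 0, -0.06]]
[[np.float64(-0.9), np.float64(1.7), 0], [0, 0, -0.015]]
[[np.float64(-1.8), np.float64(3.5), 0], [0, 0, -0.03]]
[[np.float64(-2.6), np.float64(5.2), 0], [0, 0, -0.045]]
[[np.float64(-3.4), np.float64(7.0), 0], [0, 0, -0.06]]
[[np.float64(-0.8), np.float64(1.8), 0], [0, 0, -0.015]]
[[np.float64(-1.5), np.float64(3.6), 0], [0, 0, -0.03]]
[[np.float64(-2.3), np.float64(5.4), 0], [0, 0, -0.045]]
[[np.float64(-3.0), np.float64(7.2), 0], [0, 0, -0.06]]
```

```bash
python3 -m handwheel '[[[-1.1,1.6,0],[0,0,-0.015],136],[[-2.2,3.2,0],[0,0,-0.03],136],[[-3.2,4.9,0],[0,0,-0.045],136],[[-4.2,6.6,0],[0,0,-0.06],136]]'; python3 st.py
```

```text
t: 19.8
eef_pos: [0.51, -0.0826, 0.0866]
eef_rot: [-0.189, -0.681, -0.189, 0.682]
contact_force: [1.6, -1.4, -0.7]
grip_width: 0.044
t 19.8 phi -2.5988 turned 1.3424 r 0.1298 z 0.0866 resist 1.97 F [ 1.55 -1.36 -0.7 ]
```

```bash
python3 -m handwheel '[[[-1,1.7,0],[0,0,-0.015],136],[[-2,3.4,0],[0,0,-0.03],136],[[-2.9,5.1,0],[0,0,-0.045],136]]'; python3 st.py
```

```text
t: 20.1
eef_pos: [0.5071, -0.0775, 0.0867]
eef_rot: [-0.174, -0.685, -0.174, 0.686]
contact_force: [1.4, -1.0, -0.3]
grip_width: 0.0437
t 20.1 phi -2.644 turned 1.3876 r 0.1298 z 0.0867 resist 1.56 F [ 1.42 -1.01 -0.35]
```

```bash
python3 -m handwheel '[[[-0.9,1.7,0],[0,0,-0.015],136],[[-1.8,3.5,0],[0,0,-0.03],136],[[-2.7,5.2,0],[0,0,-0.045],136]]'; python3 st.py
```

```text
t: 20.4
eef_pos: [0.5064, -0.0747, 0.0876]
eef_rot: [0.16, 0.69, 0.157, -0.688]
contact_force: [4.0, -6.6, -1.3]
grip_width: 0.0441
t 20.4 phi -2.6655 turned 1.4091 r 0.129 z 0.0876 resist 7.71 F [ 3.99 -6.61 -1.35]
```

```bash
python3 -m handwheel '[[[-0.9,1.8,0],[0,0,-0.015],136],[[-1.7,3.6,0],[0,0,-0.03],136]]'; python3 st.py
```

```text
t: 20.6
eef_pos: [0.5045, -0.0711, 0.0875]
eef_rot: [0.15, 0.692, 0.146, -0.691]
contact_force: [4.3, -6.0, -0.8]
grip_width: 0.044
t 20.6 phi -2.6977 turned 1.4413 r 0.1291 z 0.0875 resist 7.29 F [ 4.3  -6.02 -0.76]
```

```bash
python3 -m handwheel '[[[-0.8,1.8,0],[0,0,-0.015],136],[[-1.6,3.7,0],[0,0,-0.03],136]]'; python3 st.py
```

```text
t: 20.8
eef_pos: [0.5025, -0.0671, 0.0873]
eef_rot: [0.139, 0.694, 0.136, -0.693]
contact_force: [3.3, -5.5, -0.9]
grip_width: 0.0437
t 20.8 phi -2.732 turned 1.4756 r 0.1293 z 0.0873 resist 6.32 F [ 3.3  -5.45 -0.93]
```

```bash
python3 -m handwheel '[[[-0.8,1.9,0],[0,0,-0.015],136]]'; python3 st.py
```

```text
t: 20.9
eef_pos: [0.5015, -0.065, 0.0872]
eef_rot: [0.134, 0.695, 0.131, -0.694]
contact_force: [2.2, -5.0, -0.5]
grip_width: 0.044
t 20.9 phi -2.7499 turned 1.4935 r 0.1293 z 0.0872 resist 5.46 F [ 2.2  -5.   -0.45]
```

```bash
python3 arc.py -2.765 .13 -.02 -.04 -.06 -.08 -.1 -.12 -.14 -.17
```

```text
[[np.float64(1.0), np.float64(-2.4), 0], [0, 0, 0.02]]
[[np.float64(2.0), np.float64(-4.8), 0], [0, 0, 0.04]]
[[np.float64(3.1), np.float64(-7.2), 0], [0, 0, 0.06]]
[[np.float64(4.2), np.float64(-9.5), 0], [0, 0, 0.08]]
[[np.float64(5.4), np.float64(-11.8), 0], [0, 0, 0.1]]
[[np.float64(6.6), np.float64(-14.1), 0], [0, 0, 0.12]]
[[np.float64(7.9), np.float64(-16.4), 0], [0, 0, 0.14]]
[[np.float64(9.8), np.float64(-19.8), 0], [0, 0, 0.17]]
```

```bash
python3 -m handwheel '[[[1,-2.4,0],[0,0,0.02],136],[[2,-4.8,0],[0,0,0.04],136],[[3.1,-7.2,0],[0,0,0.06],136],[[4.2,-9.5,0],[0,0,0.08],136],[[5.4,-11.8,0],[0,0,0.1],136],[[6.6,-14.1,0],[0,0,0.12],136],[[7.9,-16.4,0],[0,0,0.14],136],[[7.9,-16.4,0],[0,0,0.14],136]]'; python3 st.py
```

```text
t: 21.7
eef_pos: [0.5075, -0.0791, 0.0861]
eef_rot: [-0.181, -0.683, -0.182, 0.684]
contact_force: [0.3, 0.4, 0.3]
grip_width: 0.0439
t 21.7 phi -2.6318 turned 1.3754 r 0.1302 z 0.0861 resist -0.2 F [0.28 0.38 0.27]
```

```bash
python3 -m handwheel '[[[1,-2.5,0],[0,0,0],92],[[1,-2.5,0],[0,0,0],92],[[1,-2.5,0],[0,0,0],92]]'; python3 st.py; python3 -m handwheel '[[[0,0,15],[0,0,0],92],[[0,0,30],[0,0,0],92],[[0,0,50],[0,0,0],92],[[0,0,80],[0,0,0],92],[[0,0,110],[0,0,0],92],[[0,0,130],[0,0,0],92],[[0,0,130],[0,0,0],92]]'; python3 st.py
```

```text
t: 22.0
eef_pos: [0.5091, -0.082, 0.0866]
eef_rot: [-0.181, -0.683, -0.181, 0.684]
contact_force: [-0.1, -0.4, -0.1]
grip_width: 0.0598
t 22.0 phi -2.6066 turned 1.3502 r 0.1301 z 0.0866 resist 0.24 F [-0.13 -0.35 -0.13]
t: 22.7
eef_pos: [0.5117, -0.0828, 0.2205]
eef_rot: [0.183, 0.686, 0.18, -0.681]
contact_force: [0.6, -0.1, -0.2]
grip_width: 0.0599
t 22.7 phi -2.5909 turned 1.3345 r 0.1283 z 0.2205 resist 0.4 F [ 0.58 -0.11 -0.24]
```

Clear of the handle. Move the arm to the right, away from the view, and look.

```bash
python3 -m handwheel '[[[-50,-40,0],[0,0,0],92],[[-90,-90,0],[0,0,0],92],[[-130,-140,0],[0,0,0],92],[[-170,-190,0],[0,0,0],92],[[-190,-240,0],[0,0,0],92],[[-210,-290,0],[0,0,0],92],[[-230,-330,0],[0,0,0],92],[[-230,-330,0],[0,0,0],92]]'; python3 - <<'E'
from icp import *
print(env.get_obs()['eef_pos'],env.get_obs()['t'])
for n in C:
    fs=[env.camera(n)['frame'][:,:,::-1].astype(float) for _ in range(4)]; f=np.mean(fs,0); np.save(f'pics/fin_{n}.npy',f); cv2.imwrite(f'pics/fin_{n}.png',f.clip(0,255).astype(np.uint8))
    b=(250,140,410,260) if n=='top' else (230,130,390,250)
    a=cv2.resize(cv2.convertScaleAbs(f[b[1]:b[3],b[0]:b[2]].astype(np.uint8),alpha=1.5),None,fx=5,fy=5,interpolation=cv2.INTER_CUBIC); cv2.imwrite(f'pics/q{n}.png',a)
E
```

```text
t: 23.5
eef_pos: [0.2806, -0.4068, 0.215]
eef_rot: [-0.18, -0.683, -0.182, 0.684]
contact_force: [1.3, 0.1, -0.5]
grip_width: 0.0606
[ 0.28061696 -0.40677365  0.21500445] 23.5
```

View pics/qtop.png

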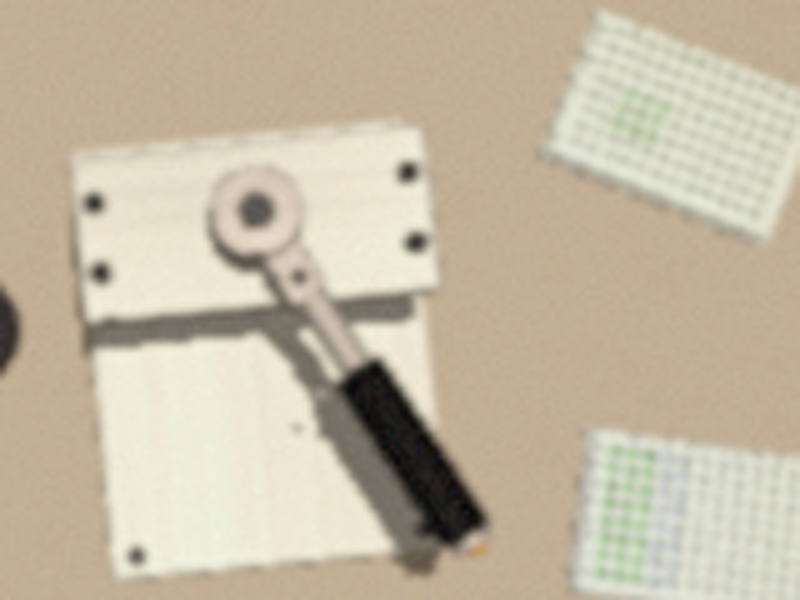

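View pics/fin_scene.png

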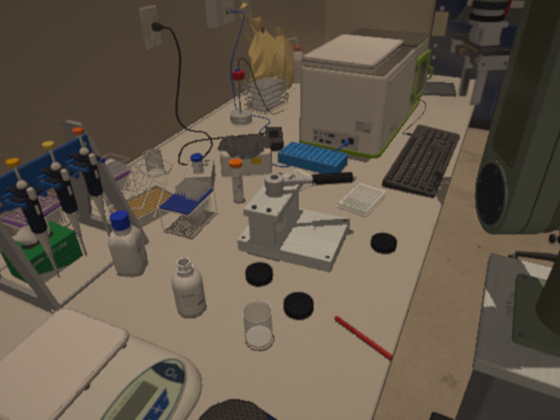

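View pics/fin_top.png

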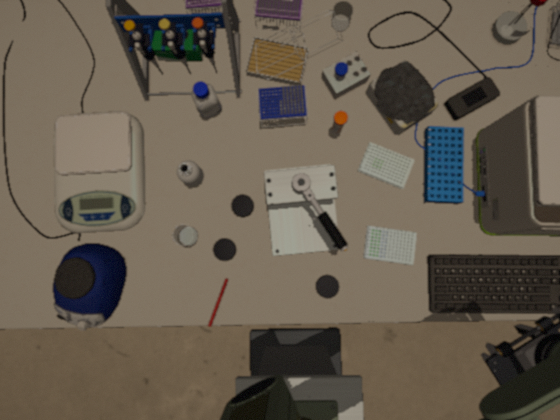

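```bash
python3 - <<'E'
from icp import *
for n,bs in (('top',{'bottle':(175,155,205,190),'beaker':(172,220,202,250),'plateA':(355,140,418,190),'plateB':(362,222,420,268)}),('scene',{'bottle':(165,255,210,320),'beaker':(238,298,278,352),'plateB':(335,180,390,218)})):
    a=np.load(f'pics/{n}avg.npy').mean(2); f=np.load(f'pics/fin_{n}.npy').mean(2)
    for k,(x0,y0,x1,y1) in bs.items():
        s,r=cv2.phaseCorrelate(a[y0:y1,x0:x1].copy(),f[y0:y1,x0:x1].copy()); print(n,k,np.round(s,2),round(r,2))
f=np.load('pics/fin_scene.npy'); b=(265,195,305,240); s=12
g=cv2.GaussianBlur(f[b[1]:b[3],b[0]:b[2]],(0,0),.6); g=np.clip((g-40)*3,0,255).astype(np.uint8)
cv2.imwrite('pics/r.png',cv2.resize(g,None,fx=s,fy=s,interpolation=cv2.INTER_CUBIC))
E
```

```text
top bottle [ 0.01 -0.08] 0.81
top beaker [-0.09  0.08] 0.97
top plateA [ 0.33 -0.16] 0.28
top plateB [-0.02 -0.03] 0.92
scene bottle [ 0.43 -0.  ] 0.92
scene beaker [ 0.08 -0.01] 0.94
scene plateB [0.01 0.61] 0.7
```

View pics/r.png

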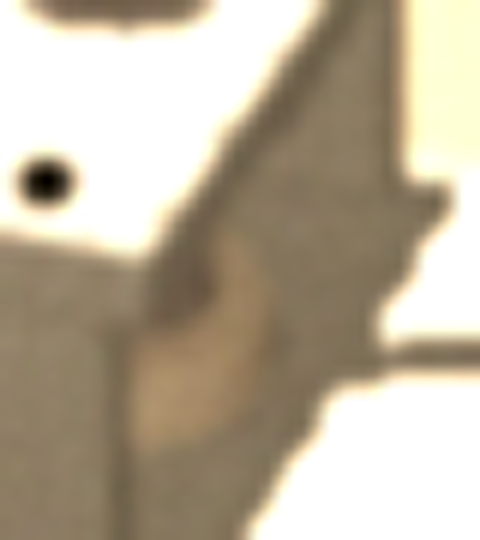

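```bash
python3 - <<'E'
from station import env
o=env.get_obs(); print(o['t'],o['dq'].round(3)); print(env.close_job())
E
```

```text
23.9 [ 0.006 -0.006 -0.008 -0.    -0.    -0.002]
the job is handed in; nothing more can be done
None
```

The job is done and handed in at 23.9 s. The disc is in its pocket, the nut is tight, and the wrench clicked and sprang back.

**Disc:** I pushed it under the bridge with two leaned fingertips until it stopped against the pocket's far rim. The push force rose to 7.3 N with almost no further travel. The last scene picture shows it in place with the press foot down on it.

**Wrench:** I turned it clockwise about 1.33 rad, where the force jumped to 7.7 N. That is inside the stated range for a nut tightening on a disc seated in the pocket; a disc lying on the plate would have stopped it roughly 0.46 rad sooner. I stopped about 11 mm past the break, with the force down to 5.5 N, then backed off and lifted clear. The last top picture shows head, pivot and pin in one line.

**Bystanders:** Most image shifts between the first and last pictures were 0.1 px or less. Three were larger:

| Thing | Camera | Shift |
|---|---|---|
| Bottle | scene | 0.43 px |
| Front well plate | scene | 0.61 px |
| Rear well plate | top | 0.37 px, weak match because the handle had covered it |

The top camera shows no shift for the bottle or the front plate. The rear plate has no second-view check; it only looks unmoved in the pictures.

**Disagreements:**
- In the pictures the fingertips sat about 40 mm behind the reported TCP along the tool axis. I corrected for this throughout.
- One image fit put the disc about 2.5 mm too far forward; I used the corrected position.
- While pushing the disc, a brief contact peaked at 5.2 N backward and 5.5 N upward; I raised the fingers 2 mm and the upward force went away.

I did not measure the tell-tale pin, because its 0.6 mm travel is below what the cameras can resolve.

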